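# Shelve the reagent bottle and latch the bay gate

### The arm

A 6-joint arm with a two-finger parallel gripper is mounted at the origin on the work surface. World frame = base frame: x ahead of the robot, y to its left, z up, the work surface at z = 0. Lengths are in mm, angles in rad, forces in N, time in s.
With the tool pointing down it reaches from about 275 to 825 mm from the base axis. Payload 4.9 kg.
Tool frame: the origin (TCP) lies midway between the tips of the shut fingers; the grasp point (between the pads) lies 19 mm behind it; z points along the fingers, y is the direction in which the jaws open and shut (so a half turn about z gives the same grasp; the last joint's range is limited). The gripper opens to 85 mm and grips with 20 to 120 N. Pads are 22 mm wide; open, the fingers measure 114 mm over their backs; the gripper's body (76 mm by 85 mm) begins 54 mm behind the grasp point. The pads swing forward as they close: fully open they stand 13 mm farther back than shut.
Start: joints at [1.148, 0.326, -0.193, 1.052, 0, 1.437], TCP at [156.635, 527.242, 203.981] pointing down, gripper open.
Joint ranges: [-2.65, 2.65], [-0.97, 1.79], [-1.3, 1.35], [-1.93, 2.1], [-1.47, 1.37], [-3.14, 3.14]. Speed limits (rad/s): [2.57, 2.57, 3.14, 3.14, 3.14, 3.14].

### API

Orientations are given as a unit quaternion [w, x, y, z].
In Python, from station import manip, viewer, job_done gives the robot as it stands.
- The arm moves only by the shell command python3 -m inch 'ROWS' [FORCE]. ROWS is JSON, a list of rows, each an object with "turn": the turn, a rotation vector about the world's x, y, z in degrees, a list of three; "linear": the shift along the world's x, y, z in mm, a list of three; "grip": the closure in counts, from 0 (fully open) to 255 (shut). A call has 1 to 12 rows; each row shifts and turns the commanded pose from where the row before left it; what a row does not reach is not made up. A row lasts 1/12 s, in which the tool goes at most 41.7 mm and 7.16 degrees, less where a joint would pass 70% of its speed; a pose out of reach is approached as far as the arm can. A call is refused whole if a number of a shift passes 41.7 or a number of a turn 7.16, either way. A call with a gripper value outside its range is refused whole. The fingers move at their own pace and stop on an object; FORCE is the grip in N (left out, the last holds). Time passes only in rows, so rows that do not move let the fingers close. It gives the time, the measured TCP pose, the force and the opening at its end, in the units of the state.
- manip.get_obs(): the state, without advancing time (a new reading comes with each control period).
- viewer.get_image(name): name is "scene" or "top"; returns (picture, depth): 420x560x3 uint8, blue, green, red; 420x560 float32, mm along the optical axis (not along the pixel's ray), 0 where there is no reading.
- viewer.camera_params(name): a dict with "camera_matrix" (3x3 intrinsics, pixels), "k1" (the pictures are not rectified: a ray, as slopes to the right and down, at radius r is drawn at 1 + k1 r^2 times it, then the intrinsics apply), "rvec" (rotation vector, rad) and "tvec" (3), from world to camera coordinates, as OpenCV has them. Camera axes: x right, y down, z forward; pixel columns grow to the right and rows downward; lengths in mm; the calibration is good to about 2 mm. A picture is of the moment at which its call begins. camera_params takes no time and is no camera call.
- job_done(): hands the job in, once; it reports no verdict.
The state is a dict: "clock": time; "qpos": joint angles; "qvel": joint speeds; "effort": joint torques, N m; "tcp_pos": TCP position; "ee_rot": TCP orientation; "wrist_force": force on the tool from outside, world axes, zero at the start; "moment": the same for the moment, N m; "opening": finger opening in mm.
Only numpy, scipy, OpenCV 4.12 (cv2) and the standard library are available. Lean on these libraries where they do the work, as an engineer would, in place of code of your own. Each camera call takes 0.05 s, during which the arm holds its last target.

### The job

Stand the amber reagent bottle from the bench upright on the floor of the bottle bay and let go of it; only then swing the bay's gate closed and press it until its sprung latch snaps over the keeper, so that the gate stays shut when you let go. Press gently, never harder than about 15 N, and do not slam the gate: how far it must go differs from day to day, so feel for the snap rather than pushing to a fixed place. Leave the other bottle and jar in the bay and the wooden slide box where they are.

Things in the scene. Friction and masses are not known exactly. Their poses are not given: they have to be found in the camera images.
- bottle_center (a point): centre (half-way up) of the loose amber glass bottle with blue cap to be shelved: 110 mm tall, body 48 mm across, shoulder from 68 mm up; the cap is a cylinder 38 mm across that takes the top 26 mm (84 to 110 mm above the underside): grip it there from above. Mass 0.11 to 0.23 kg. Starts upright on the bench; z is its upright axis.
- bay: the fixed bottle bay: a white open-topped box, origin at the centre of its underside. Inside 150 mm deep (its x) and 200 mm wide (its y), 6 mm floor, 6 mm walls 70 mm high at the back (+x) and both sides; the -x side is open and closed by the gate. Two stored containers stand at x = +45 mm (bottle at y = +48, jar at y = -48), so the front half is free.
- bay_floor (a point): point on the bay's floor (6 mm above the bench) in the middle of its free front half, 22 mm from the centre towards the gate (x = -22, y = 0 in the bay's frame): a good place for the bottle. Same axes as the bay.
- gate (a joint): opening angle of the blue gate (rad), growing outwards; 0 is nominally closed (gate along the bay's y), 1.6 the end stop. Starts at 0.65 to 1.1; little friction, no closing spring. The keeper's setting varies and is not measured: the latch holds the gate anywhere from +0.1 to -0.1. Not latched, a spring plunger in the bay pushes it out again beyond 0.13.
- gate_hinge (a point): point on the gate's upright hinge axis, at the bay's front corner x = -75, y = -100 mm, 46 mm above the bench. Its axes turn with the gate: y runs along the gate to its free latch end, -x is the outward normal; with the gate at 0 they are the bay's axes. The panel is 10 mm thick (x = -10 to 0), reaches y = 196 mm and stands from 8 to 85 mm above the bench.
- gate_push (a point): point on the gate's outer face to push at, towards +x (axes as the hinge's): 140 mm from the hinge, 70 mm above the bench. Pushed here, the plunger gives 1 to 3 N once it touches, at 0.13 to 0.34 rad; the tongue then resists over the next 10 to 14 mm, up to about 6 to 9 N, snaps, and the force falls; 1 to 3 mm further a stiff rubber buffer (about 7 N per mm) ends the travel: stop there.
- latch (a point): middle of the grey latch case low on the gate's outer face (axes as the hinge's), 185 mm from the hinge: 30 mm deep, 26 mm wide, from 12 to 46 mm above the bench. Its steel tongue stands 10 mm out of the free end, sloped on its inward side; it is pushed in against a spring as it rides over the bay's upright 6 mm keeper pin and then springs out behind it.
- stored_bottle_center (a point): centre of the smaller amber bottle that stands in the bay and must stay: 96 mm tall, 44 mm across.
- stored_jar_center (a point): centre of the clear jar with white cap that stands in the bay and must stay: 70 mm tall, 48 mm across.
- slide_box: closed wooden slide box on the bench that must stay: 172 x 82 x 40 mm high, origin at the centre of its underside.
Not all that is in view belongs to the job. Leave any purple look-alike of the part that bears bottle_center alone.

How it is judged:
By the outcome, as a careful person would: the job done as asked, in the order asked, and still so for the second after the job is handed in, with the robot touching nothing.
It also fails if it takes over 70 s, if anything falls off the work surface, if the arm or the gripper's body presses on something with over 40 N, if the wrist force passes 120 N, or if a joint passes its speed limit or range.

## Working session

There is one attempt and no reset: what is moved stays moved. The work goes in short steps, Python scripts to look and compute and a shell command to move; the robot and the scene stay as the last step left them, time stands still between calls to the robot, and variables do not carry over. Pictures are saved under pics/ and viewed, and the job is handed in when it is done.

```bash
mkdir -p pics; ls; cat > h.py <<'E'
import numpy as np, cv2
from station import manip, viewer, job_done
def cam(n):
    p=viewer.camera_params(n); K=np.array(p["camera_matrix"],float); R=cv2.Rodrigues(np.array(p["rvec"],float))[0]; t=np.array(p["tvec"],float).ravel(); return K,p["k1"],R,t
def ray(n,u,v):
    K,k,R,t=cam(n)
    d=np.array([k,0,0,0],float)
    x=cv2.undistortPoints(np.array([[[u,v]]],float),K,d)[0,0]
    return -R.T@t, R.T@np.array([x[0],x[1],1.])
def onz(n,u,v,z):
    c,d=ray(n,u,v); return c+d*(z-c[2])/d[2]
def withdepth(n,u,v,D):
    c,d=ray(n,u,v); return c+d*D
def cloud(n,D):
    K,k,R,t=cam(n); h,w=D.shape
    uv=np.stack(np.meshgrid(np.arange(w),np.arange(h)),-1).reshape(-1,1,2).astype(float)
    x=cv2.undistortPoints(uv,K,np.array([k,0,0,0],float)).reshape(h,w,2)
    P=np.concatenate([x,np.ones((h,w,1))],-1)*D[...,None]
    return (P-t)@R
def proj(n,P):
    K,k,R,t=cam(n); q=R@np.asarray(P,float)+t; x=q[:2]/q[2]; x=x*(1+k*(x@x)); return K[:2,:2]@x+K[:2,2]
E
python3 - <<'E'
from h import *
for n in ("scene","top"):
    im,D=viewer.get_image(n); cv2.imwrite(f"pics/{n}1.png",im); np.savez(f"{n}1.npz",im=im,D=D)
    K,k,R,t=cam(n); print(n,K,k,-R.T@t,R[2])
print(manip.get_obs())
E
```

```text
pics
scene [[390.63087349   0.         277.92064465]
 [  0.         390.63087349 209.82401931]
 [  0.           0.           1.        ]] 0.000645649844511263 [1033.21176486  631.26892591  649.1207359 ] [-0.48829901 -0.62174999 -0.61236511]
top [[472.55523472   0.         280.86298747]
 [  0.         472.55523472 213.44602047]
 [  0.           0.           1.        ]] -0.13281263141113622 [ 433.01538033   35.41135674 1214.34394494] [ 0.08411255 -0.01992991 -0.99625693]
{'clock': 0.1, 'qpos': array([ 1.14779901e+00,  3.26885235e-01, -1.93464040e-01,  1.05200914e+00,
        3.79349650e-06,  1.43659808e+00]), 'qvel': array([ 0.00113313, -0.00401057,  0.00304938, -0.00094022, -0.00090009,
       -0.00074116]), 'effort': array([ 1.31793640e-03, -4.44238508e+01,  2.63037837e+01,  7.89333688e-03,
       -9.06614355e-05,  6.94920089e-06]), 'tcp_pos': array([156.39689759, 526.71413089, 203.27928328]), 'ee_rot': array([-2.16616774e-04,  1.43898196e-01,  9.89592188e-01, -7.50406864e-04]), 'wrist_force': array([0.20459804, 0.9763385 , 0.30831894]), 'moment': array([0.0317059 , 0.02528635, 0.04484838]), 'opening': 85.51959270050799}
```

View pics/scene1.png

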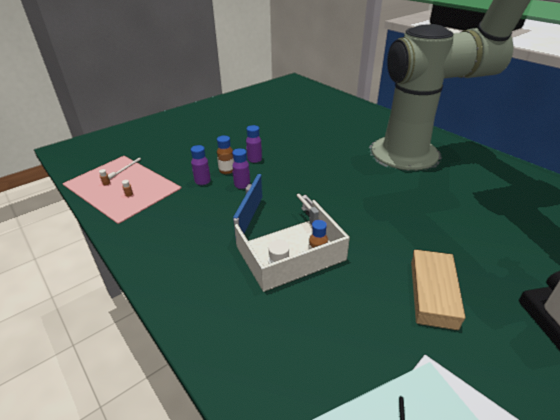

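View pics/top1.png

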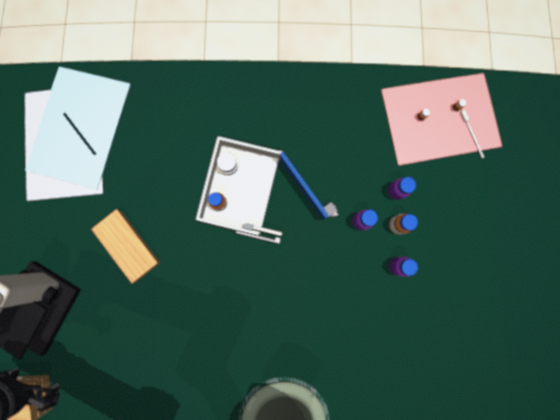

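The scene view shows the amber bottle at (225,155) among three purple ones, the open-topped bay around (290,245) and its blue gate at (250,205). In the top view the amber bottle's cap is at (408,223), the bay is centred near (240,190), the hinge is at (282,153), the gate's free end is at (328,213), and the slide box is at (125,246).

```bash
cat > m.py <<'E'
from h import *
T=np.load("top1.npz");S=np.load("scene1.npz")
Ct=cloud("top",T["D"]);Cs=cloud("scene",S["D"])
def rng(C,im,box,f=None):
    u0,u1,v0,v1=box; P=C[v0:v1,u0:u1].reshape(-1,3); c=im[v0:v1,u0:u1].reshape(-1,3).astype(int); return P,c
for nm,(u,v) in dict(amber=(408,223),p1=(368,219),p2=(405,186),p3=(407,268),sb=(216,200),jar=(228,160),floor=(245,185),gtop=(305,183),box=(125,246),bench=(300,300)).items():
    P=Ct[v-1:v+2,u-1:u+2].reshape(-1,3); print(nm,np.median(P,0).round(1), T["D"][v,u])
for nm,(u,v) in dict(amber=(224,141),p2=(198,152),p1=(239,154),p3=(253,131),sb=(319,228),jar=(279,250),floor=(295,237),box=(437,285),bench=(200,300)).items():
    P=Cs[v-1:v+2,u-1:u+2].reshape(-1,3); print('s',nm,np.median(P,0).round(1))
# caps: blue blobs in top image
def blue(im): 
    c=im.astype(int); return ((c[...,0]>120)&(c[...,0]-c[...,2]>80)&(c[...,0]-c[...,1]>50)).astype(np.uint8)
for n,im,C in(("top",T["im"],Ct),("scene",S["im"],Cs)):
    nn,l,st,ce=cv2.connectedComponentsWithStats(blue(im))
    for i in range(1,nn):
        if st[i,4]>25:
            m=(l==i)&(C[...,2]>60); P=C[m]
            if len(P)==0: continue
            zt=np.percentile(P[:,2],90); tp=P[P[:,2]>zt-8]
            print(n,ce[i].round(1),st[i].tolist(),'ztop',zt.round(1),'mid',((tp.max(0)+tp.min(0))/2).round(1),'ext',np.ptp(tp,0).round(1),'cen_ray@ztop',onz(n,*ce[i],zt).round(1))
E
python3 m.py
python3 - <<'E'
from h import *
T=np.load("top1.npz")["im"]; cv2.imwrite("pics/topz.png",cv2.resize(T[130:290,185:435],None,fx=3.2,fy=3.2,interpolation=cv2.INTER_CUBIC))
S=np.load("scene1.npz")["im"]; cv2.imwrite("pics/scz.png",cv2.resize(S[110:290,170:370],None,fx=3.2,fy=3.2,interpolation=cv2.INTER_CUBIC))
E
```

```text
amber [ 507.6 -289.1  109.4] 1114.1346
p1 [ 516.  -192.9  109.6] 1112.1956
p2 [ 596.1 -283.1  111.6] 1120.8469
p3 [ 400.9 -286.4  108.9] 1105.1508
sb [557.  167.1 101.7] 1118.4666
jar [657.8 143.   77.4] 1146.5153
floor [607.4 104.5   5.6] 1217.376
gtop [605.3 -44.7  81.6] 1140.6725
box [445.1 401.   39.8] 1164.7081
bench [ 3.146e+02 -4.050e+01 -2.000e-01] 1202.326
s amber [ 515.1 -276.5  108.8]
s p2 [ 606.2 -271.1  107.5]
s p1 [ 527.4 -181.6  109.6]
s p3 [ 411.5 -275.2  108.1]
s sb [569.2 182.3 102.3]
s jar [662.5 159.4  75.9]
s floor [556.9  90.7   6.5]
s box [457.5 413.3  40.1]
s bench [835.1 108.2   0.9]
top [303.9 184.6] [281, 153, 47, 64, 334] ztop 88.0 mid [554.3 -31.7 647.3] ext [ 242.5  134.1 1134.1] cen_ray@ztop [598.6 -41.9  88. ]
top [407.5 184.6] [400, 177, 16, 16, 208] ztop 112.7 mid [ 525.7 -136.5  659.6] ext [ 185.3  343.9 1109.5] cen_ray@ztop [ 599.5 -288.6  112.7]
top [214.5 198.7] [208, 193, 14, 13, 135] ztop 105.1 mid [559.2 169.8 102.5] ext [28.9 28.6  9.1] cen_ray@ztop [559.4 170.4 105.1]
top [369.2 217.5] [361, 210, 17, 16, 215] ztop 112.6 mid [485.3 -89.8 659.
[... 464 characters left out ...]
6.8 -285.2  112.1]
scene [222.9 138.5] [217, 136, 13, 6, 65] ztop 111.7 mid [ 510.7 -290.5  108.7] ext [36.9 34.6  7.1] cen_ray@ztop [ 513.1 -286.9  111.7]
scene [197.  148.5] [191, 145, 13, 8, 75] ztop 111.6 mid [ 600.6 -288.6  109.5] ext [35.  38.7  7.8] cen_ray@ztop [ 601.8 -283.9  111.6]
scene [239.  151.8] [233, 149, 13, 7, 78] ztop 111.6 mid [ 521.2 -195.5  108.8] ext [36.2 37.6  7.8] cen_ray@ztop [ 521.8 -190.1  111.6]
scene [246.8 196.2] [234, 174, 27, 44, 140] ztop 86.5 mid [778.3 267.3 365.4] ext [509.7 727.9 567.5] cen_ray@ztop [608.9 -32.1  86.5]
scene [318.8 224.4] [312, 220, 14, 10, 111] ztop 103.4 mid [789.4 394.5 373.9] ext [487.5 473.5 550.5] cen_ray@ztop [562.6 174.7 103.4]
```

View pics/topz.png

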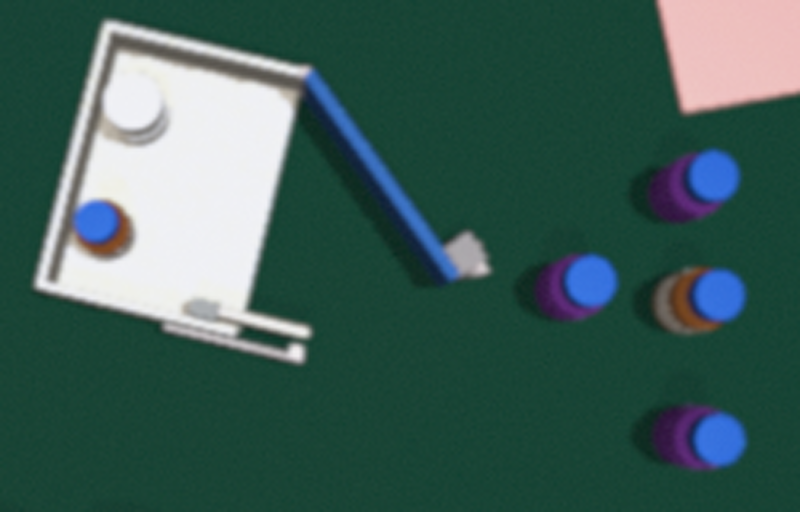

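View pics/scz.png

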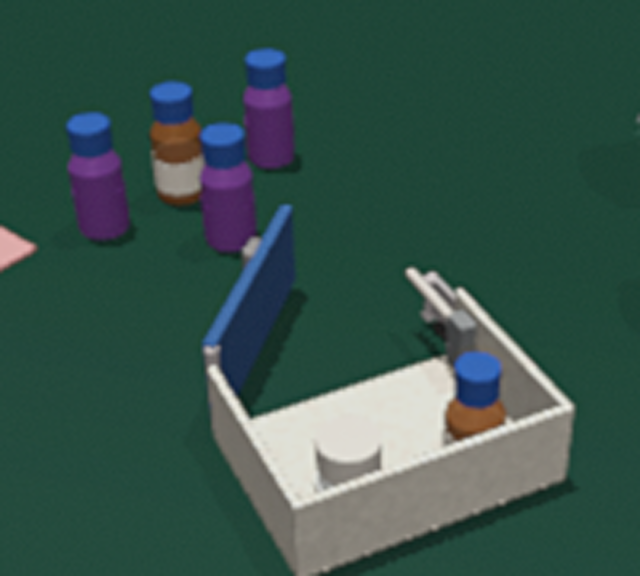

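```bash
cat > m2.py <<'E'
from h import *
from scipy.optimize import least_squares
T=np.load("top1.npz");S=np.load("scene1.npz")
Ct=cloud("top",T["D"]);Cs=cloud("scene",S["D"])
# rim heights near walls
for uv in((25,160),(60,150),(200,45)):
    u,v=185+uv[0]/3.2,130+uv[1]/3.2; print('wall z',Ct[int(v)-2:int(v)+3,int(u)-2:int(u)+3,2].max().round(1))
c={}
for k,(a,b) in dict(bh=(105,20),bk=(35,288),fh=(312,70)).items():
    u,v=185+a/3.2,130+b/3.2; c[k]=onz("top",u,v,72); print(k,(u,v),c[k].round(1))
print(np.linalg.norm(c['bh']-c['bk']),np.linalg.norm(c['bh']-c['fh']))
# rim points
for n,C in(("top",Ct),("scene",Cs)):
    P=C.reshape(-1,3); m=(P[:,2]>62)&(P[:,2]<78)&(P[:,0]>490)&(P[:,0]<740)&(P[:,1]>20)&(P[:,1]<240); P=P[m]
    def res(q):
        x,y,a=q; ca,sa=np.cos(a),np.sin(a); d=P[:,:2]-[x,y]; bx=d@[ca,sa]; by=d@[-sa,ca]
        r=np.minimum(np.minimum(abs(bx-78),abs(by-103)),abs(by+103)); return np.clip(r,0,12)
    best=min((least_squares(res,[x0,120,a0],loss='soft_l1',f_scale=2,diff_step=1e-5) for a0 in(1.2,1.35,1.5) for x0 in (595,605,615)),key=lambda r:r.cost)
    q=best.x;print(n,len(P),q.round(3),'med res',np.median(res(q)).round(2),'zmed',np.median(P[:,2]))
    ca,sa=np.cos(q[2]),np.sin(q[2]);Rm=np.array([[ca,-sa],[sa,ca]])
    for k,b in dict(sb=(45,48),jar=(45,-48),floor=(-22,0),hinge=(-75,-100),kp=(-75,100)).items(): print(k,(q[:2]+Rm@b).round(1))
    # gate top points
    P=C.reshape(-1,3); h=q[:2]+Rm@[-75,-100]
    d=P[:,:2]-h; r=np.hypot(*d.T); m=(P[:,2]>79)&(P[:,2]<90)&(r<215)&(r>20)&(P[:,1]<h[1]+5)&(P[:,1]>-120)
    m&=(P[:,0]>480)
    G=P[m][:,:2]; 
    if len(G):
        mu=G.mean(0); d=np.linalg.svd(G-mu)[2][0]; d*=np.sign(d@(mu-h)); nrm=np.array([d[1],-d[0]])
        print('gate pts',len(G),'dir',d.round(3),'maxr',((G-h)@d).max().round(1),'mid offset of line from hinge',((mu-h)@np.array([-d[1],d[0]])).round(1),'angle', np.arctan2(d[1],d[0])-np.arctan2(Rm[1,1],Rm[0,1]))
E
python3 m2.py
python3 - <<'E'
from h import *
from scipy.spatial.transform import Rotation as R
q=manip.get_obs()['ee_rot']; print(R.from_quat(q,scalar_first=True).as_matrix().round(3))
E
```

```text
wall z 3.6
wall z 3.6
wall z 73.8
bh (217.8125, 136.25) [718.5 170.5  72. ]
bk (195.9375, 220.0) [510.7 218.3  72. ]
fh (282.5, 151.875) [681.5  10.4  72. ]
213.27241829721189 164.37086308891685
top 881 [597.676 115.475   1.347] med res 2.7 zmed 70.41805636427013
sb [560.9 170. ]
jar [654.5 148.7]
floor [592.8  94. ]
hinge [678.5  20.1]
kp [483.5  64.5]
gate pts 308 dir [-0.807 -0.591] maxr 194.9 mid offset of line from hinge 2.8 angle -5.427049827507384
scene 1239 [599.451 118.193   1.345] med res 2.62 zmed 69.56859971951958
sb [562.8 172.8]
jar [656.3 151.3]
floor [594.5  96.8]
hinge [680.1  22.7]
kp [485.2  67.5]
gate pts 207 dir [-0.806 -0.592] maxr 197.5 mid offset of line from hinge 3.4 angle -5.424310974615569
[[-0.959  0.285 -0.001]
 [ 0.285  0.959 -0.001]
 [ 0.    -0.002 -1.   ]]
```

```bash
R='{"linear":[14.8,-34.1,0],"turn":[0,0,-1.2],"grip":0}'; python3 -m inch '[{"linear":[14.8,-34.1,0],"turn":[0,0,-1.2],"grip":0},{"linear":[14.8,-34.1,0],"turn":[0,0,-1.2],"grip":0},{"linear":[14.8,-34.1,0],"turn":[0,0,-1.2],"grip":0},{"linear":[14.8,-34.1,0],"turn":[0,0,-1.2],"grip":0},{"linear":[14.8,-34.1,0],"turn":[0,0,-1.2],"grip":0},{"linear":[14.8,-34.1,0],"turn":[0,0,-1.2],"grip":0},{"linear":[14.8,-34.1,0],"turn":[0,0,-1.2],"grip":0},{"linear":[14.8,-34.1,0],"turn":[0,0,-1.2],"grip":0},{"linear":[14.8,-34.1,0],"turn":[0,0,-1.2],"grip":0},{"linear":[14.8,-34.1,0],"turn":[0,0,-1.2],"grip":0},{"linear":[14.8,-34.1,0],"turn":[0,0,-1.2],"grip":0},{"linear":[14.8,-34.1,0],"turn":[0,0,-1.2],"grip":0}]' 40
```

```text
clock: 1.1
tcp_pos: [334.3, 116.3, 204.0]
ee_rot: [0.0, 0.267, 0.964, 0.0]
wrist_force: [0.8, 0.2, -0.3]
opening: 85.2
```

```bash
python3 -m inch '[{"linear":[14.7,-34,0],"turn":[0,0,-1.2],"grip":0},{"linear":[14.7,-34,0],"turn":[0,0,-1.2],"grip":0},{"linear":[14.7,-34,0],"turn":[0,0,-1.2],"grip":0},{"linear":[14.7,-34,0],"turn":[0,0,-1.2],"grip":0},{"linear":[14.7,-34,0],"turn":[0,0,-1.2],"grip":0},{"linear":[14.7,-34,0],"turn":[0,0,-1.2],"grip":0},{"linear":[14.7,-34,0],"turn":[0,0,-1.2],"grip":0},{"linear":[14.7,-34,0],"turn":[0,0,-1.2],"grip":0},{"linear":[14.7,-34,0],"turn":[0,0,-1.2],"grip":0},{"linear":[14.7,-34,0],"turn":[0,0,-1.2],"grip":0},{"linear":[14.7,-34,0],"turn":[0,0,-1.2],"grip":0},{"linear":[14.7,-34,0],"turn":[0,0,-1.2],"grip":0}]'
python3 -m inch '[{"linear":[0,0,-25],"turn":[0,0,0],"grip":0},{"linear":[0,0,-20],"turn":[0,0,0],"grip":0},{"linear":[0,0,0],"turn":[0,0,0],"grip":0}]'
python3 - <<'E'
from h import *
for n in ("scene","top"):
    im,D=viewer.get_image(n); np.savez(f"{n}2.npz",im=im,D=D)
    a=im[90:230,140:320] if n=="scene" else im[150:300,330:480]
    cv2.imwrite(f"pics/{n}2.png",cv2.resize(a,None,fx=4,fy=4,interpolation=cv2.INTER_CUBIC))
E
```

```text
clock: 2.1
tcp_pos: [510.7, -291.6, 203.4]
ee_rot: [-0.0, 0.386, 0.922, 0.0]
wrist_force: [1.4, -0.4, -0.1]
opening: 85.4
clock: 2.35
tcp_pos: [508.0, -288.8, 154.2]
ee_rot: [-0.004, 0.386, 0.922, 0.001]
wrist_force: [-0.4, 1.2, -0.3]
opening: 85.5
```

View pics/scene2.png

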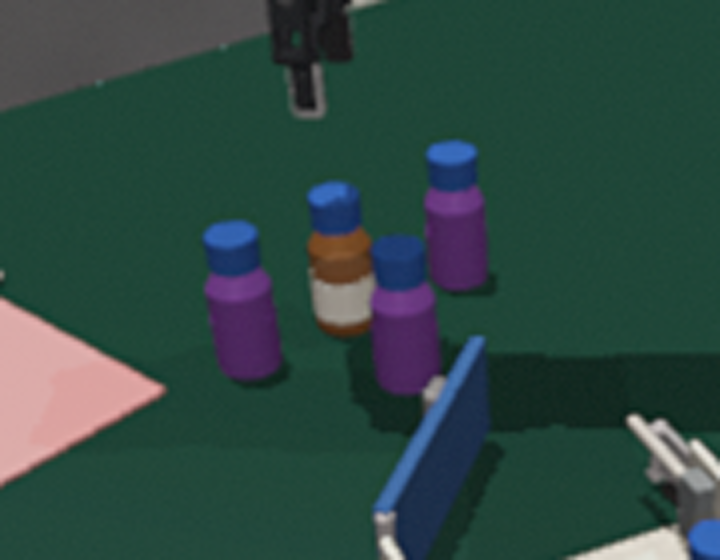

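View pics/top2.png

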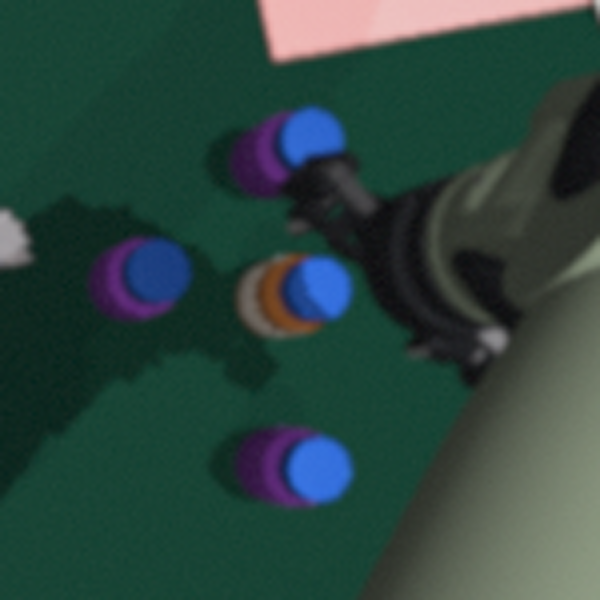

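```bash
python3 - <<'E'
from h import *
o=manip.get_obs(); p=o['tcp_pos'];print(p,o['qpos'],o['wrist_force'])
j=np.array([.712,.70,0])
for n,(u0,v0) in (("scene",(140,90)),("top",(330,150))):
    for s in(-1,0,1):
        q=proj(n,p+[0,0,13]+s*43*j); print(n,s,(4*(q-[u0,v0])).round())
    print('cap',(4*(proj(n,[511,-291,110])-[u0,v0])).round())
T=np.load("top2.npz")["D"];C=cloud("top",T)
for u,v in((300,200),(330,230),(300,225),(415,350),(490,340)):
    print(u,v,C[150+v//4,330+u//4].round(0))
S=np.load("scene2.npz")["D"];C=cloud("scene",S)
for u,v in((305,105),(308,80),(340,40),(290,40)):
    print('s',u,v,C[90+v//4,140+u//4].round(0))
E
```

```text
[ 509.71918791 -289.26660843  158.18898669] [-6.42115322e-01  4.27473577e-01 -1.62350224e-01  9.83956558e-01
  3.79200308e-05  1.49383236e-01] [ 0.5050339   0.12669376 -0.01228121]
scene -1 [339.  92.]
scene 0 [325. 117.]
scene 1 [311. 143.]
cap [331. 193.]
top -1 [395. 336.]
top 0 [343. 281.]
top 1 [290. 226.]
cap [315. 286.]
300 200 [ 547. -244.  245.]
330 230 [ 530. -253.  264.]
300 225 [ 536. -249.  226.]
415 350 [ 471. -313.  218.]
490 340 [ 472. -324.  299.]
s 305 105 [ 547. -251.  205.]
s 308 80 [ 545. -245.  223.]
s 340 40 [ 475. -317.  211.]
s 290 40 [ 543. -268.  244.]
```

```bash
python3 -m inch '[{"linear":[1,-2,-35],"turn":[0,0,0],"grip":0},{"linear":[0,0,-15],"turn":[0,0,0],"grip":0},{"linear":[0,0,0],"turn":[0,0,0],"grip":0},{"linear":[0,0,0],"turn":[0,0,0],"grip":0}]'
python3 - <<'E'
from h import *
for n in ("scene","top"):
    o=manip.get_obs()
    im,D=viewer.get_image(n); np.savez(f"{n}3.npz",im=im,D=D)
    a=im[90:230,140:320] if n=="scene" else im[150:300,330:480]
    cv2.imwrite(f"pics/{n}3.png",cv2.resize(a,None,fx=4,fy=4,interpolation=cv2.INTER_CUBIC))
    p=o['tcp_pos'];print(p)
    j=np.array([.712,.70,0]);u0=(140,90) if n=="scene" else (330,150)
    for s in(-1,0,1):
        q=proj(n,p+[0,0,13]+s*43*j); print(n,s,(4*(q-u0)).round())
E
```

```text
clock: 2.78
tcp_pos: [511.8, -291.6, 110.0]
ee_rot: [0.0, 0.385, 0.923, -0.0]
wrist_force: [0.5, 0.7, 0.7]
opening: 85.4
[ 511.77674829 -291.61731409  109.96245133]
scene -1 [341. 151.]
scene 0 [328. 177.]
scene 1 [314. 205.]
[ 512.51696309 -292.22554528  110.85907435]
top -1 [374. 335.]
top 0 [323. 282.]
top 1 [273. 230.]
```

View pics/scene3.png

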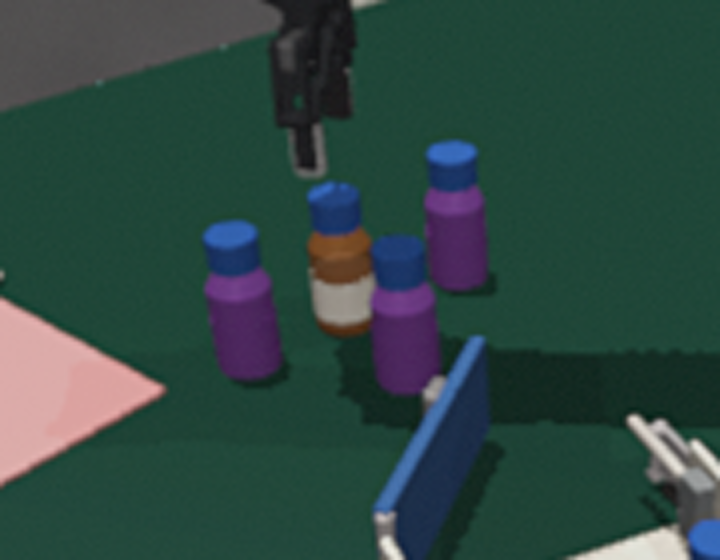

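View pics/top3.png

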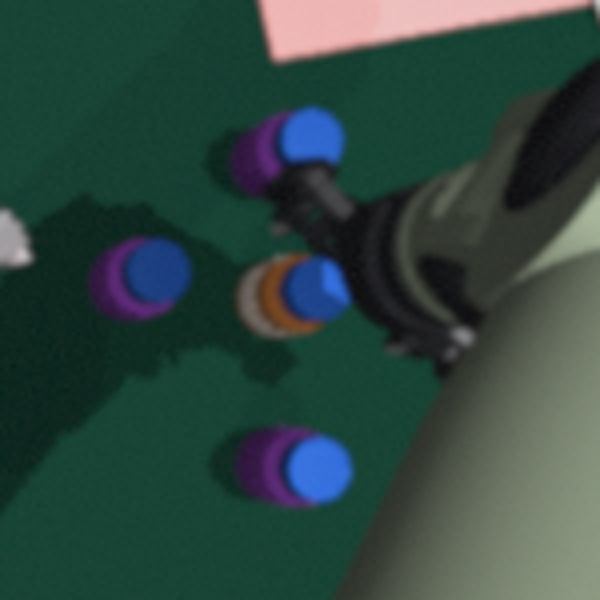

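```bash
python3 - <<'E'
from h import *
S=np.load("scene3.npz")["D"];C=cloud("scene",S)
for v in range(120,190,8):
    print(v,[C[90+v//4,140+u//4].round(0).tolist() for u in(304,310,316)])
T=np.load("top3.npz")["D"];C=cloud("top",T)
for u,v in((276,225),(284,225),(290,215),(400,345),(390,347)): print(C[150+v//4,330+u//4].round(0))
E
```

```text
120 [[557.0, -234.0, 202.0], [554.0, -234.0, 201.0], [540.0, -249.0, 192.0]]
128 [[551.0, -247.0, 190.0], [547.0, -249.0, 188.0], [542.0, -247.0, 187.0]]
136 [[551.0, -249.0, 183.0], [549.0, -247.0, 183.0], [541.0, -249.0, 180.0]]
144 [[550.0, -251.0, 176.0], [549.0, -248.0, 177.0], [541.0, -251.0, 174.0]]
152 [[550.0, -254.0, 169.0], [549.0, -249.0, 171.0], [541.0, -252.0, 167.0]]
160 [[550.0, -255.0, 163.0], [547.0, -254.0, 162.0], [544.0, -249.0, 163.0]]
168 [[550.0, -257.0, 156.0], [545.0, -259.0, 154.0], [543.0, -252.0, 156.0]]
176 [[406.0, -522.0, 1.0], [402.0, -522.0, -0.0], [397.0, -517.0, 0.0]]
184 [[415.0, -508.0, 2.0], [412.0, -506.0, 1.0], [512.0, -311.0, 110.0]]
[ 541. -250.  175.]
[ 539. -249.  196.]
[ 545. -249.  205.]
[ 474. -316.  188.]
[ 475. -315.  171.]
```

```bash
python3 -m inch '[{"linear":[0,0,20],"turn":[0,0,0],"grip":255},{"linear":[0,0,0],"turn":[0,0,0],"grip":255},{"linear":[0,0,0],"turn":[0,0,0],"grip":255},{"linear":[0,0,0],"turn":[0,0,0],"grip":255},{"linear":[0,0,0],"turn":[0,0,0],"grip":255},{"linear":[0,0,0],"turn":[0,0,0],"grip":255},{"linear":[0,0,0],"turn":[0,0,0],"grip":255},{"linear":[0,0,0],"turn":[0,0,0],"grip":255}]'
python3 - <<'E'
from h import *
for n in ("scene",):
    o=manip.get_obs(); p=o['tcp_pos'];print(p,o['opening'])
    im,D=viewer.get_image(n); C=cloud(n,D)
    q=proj(n,p); print(q,4*(q-[140,90]))
    a=cv2.resize(im[90:230,140:320],None,fx=4,fy=4,interpolation=cv2.INTER_CUBIC); cv2.imwrite("pics/scene4.png",a)
    P=C[100:160,190:245].reshape(-1,3); P=P[(np.hypot(P[:,0]-p[0],P[:,1]-p[1])<25)&(P[:,2]>112)]
    print(P[:,2].min(),P[np.argsort(P[:,2])[:8]].round(0))
E
```

```text
clock: 3.55
tcp_pos: [511.4, -291.8, 128.6]
ee_rot: [-0.0, 0.385, 0.923, 0.0]
wrist_force: [0.2, 0.5, -0.5]
opening: 0.0
[ 511.39978683 -291.79365984  128.5514193 ] 0.03526643618096206
[221.89355982 132.56743474] [327.57423926 170.26973897]
112.17376423366822 [[ 512. -289.  112.]
 [ 519. -294.  112.]
 [ 505. -282.  113.]
 [ 509. -276.  113.]
 [ 519. -296.  156.]
 [ 511. -286.  158.]
 [ 523. -295.  158.]
 [ 516. -289.  158.]]
```

View pics/scene4.png

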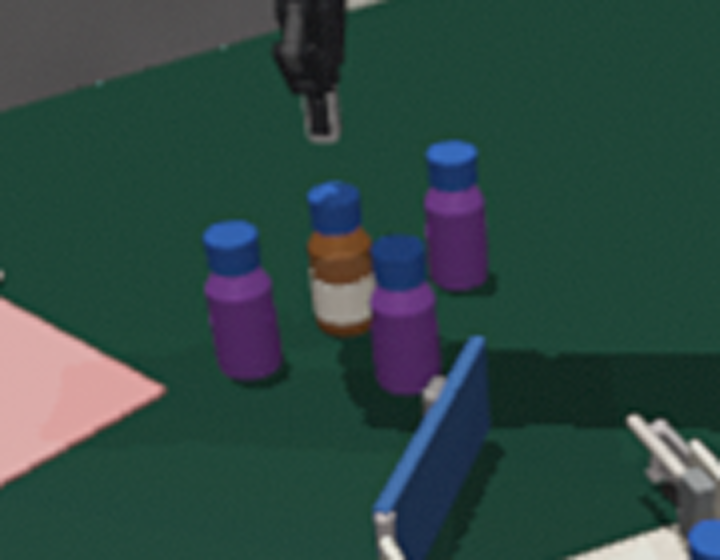

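The shut fingertips look about 25 mm higher than the reported TCP: near z = 153 where 128.6 is expected. I'll check by descending gently with the fingers shut over the cap, whose top is at 110 mm.

```bash
python3 -m inch '[{"linear":[0,0,-8],"turn":[0,0,0],"grip":255},{"linear":[0,0,-6],"turn":[0,0,0],"grip":255},{"linear":[0,0,0],"turn":[0,0,0],"grip":255}]'
python3 -m inch '[{"linear":[0,0,-1.5],"turn":[0,0,0],"grip":255},{"linear":[0,0,0],"turn":[0,0,0],"grip":255}]'
python3 -m inch '[{"linear":[0,0,-1.5],"turn":[0,0,0],"grip":255},{"linear":[0,0,0],"turn":[0,0,0],"grip":255}]'
python3 -m inch '[{"linear":[0,0,-1],"turn":[0,0,0],"grip":255},{"linear":[0,0,0],"turn":[0,0,0],"grip":255}]'
python3 -m inch '[{"linear":[0,0,-1],"turn":[0,0,0],"grip":255},{"linear":[0,0,0],"turn":[0,0,0],"grip":255}]'
```

```text
clock: 3.85
tcp_pos: [510.6, -291.2, 113.0]
ee_rot: [-0.001, 0.385, 0.923, 0.0]
wrist_force: [-1.0, 0.3, -0.3]
opening: 0.1
clock: 4.02
tcp_pos: [511.4, -291.8, 113.0]
ee_rot: [-0.0, 0.385, 0.923, 0.0]
wrist_force: [0.6, -0.5, 0.8]
opening: -0.2
clock: 4.18
tcp_pos: [511.7, -292.0, 111.9]
ee_rot: [0.0, 0.385, 0.923, -0.0]
wrist_force: [0.1, -1.0, -0.3]
opening: -0.3
clock: 4.35
tcp_pos: [511.7, -292.0, 111.0]
ee_rot: [0.0, 0.385, 0.923, -0.0]
wrist_force: [-0.0, 0.0, -0.8]
opening: 0.2
clock: 4.52
tcp_pos: [511.6, -291.9, 109.9]
ee_rot: [-0.0, 0.385, 0.923, 0.0]
wrist_force: [0.2, -0.2, -1.0]
opening: 0.3
```

```bash
python3 -m inch '[{"linear":[0,0,-1],"turn":[0,0,0],"grip":255},{"linear":[0,0,0],"turn":[0,0,0],"grip":255}]'
python3 -m inch '[{"linear":[0,0,-1],"turn":[0,0,0],"grip":255},{"linear":[0,0,0],"turn":[0,0,0],"grip":255}]'
python3 - <<'E'
from h import *
im,D=viewer.get_image("scene")
cv2.imwrite("pics/scene5.png",cv2.resize(im[60:200,140:320],None,fx=4,fy=4,interpolation=cv2.INTER_CUBIC))
E
```

```text
clock: 4.68
tcp_pos: [511.6, -291.9, 108.8]
ee_rot: [-0.0, 0.386, 0.923, 0.0]
wrist_force: [-1.1, -0.7, 0.5]
opening: -0.1
clock: 4.85
tcp_pos: [511.6, -291.9, 107.8]
ee_rot: [-0.0, 0.385, 0.923, 0.0]
wrist_force: [0.5, 0.8, -0.2]
opening: 0.1
```

View pics/scene5.png

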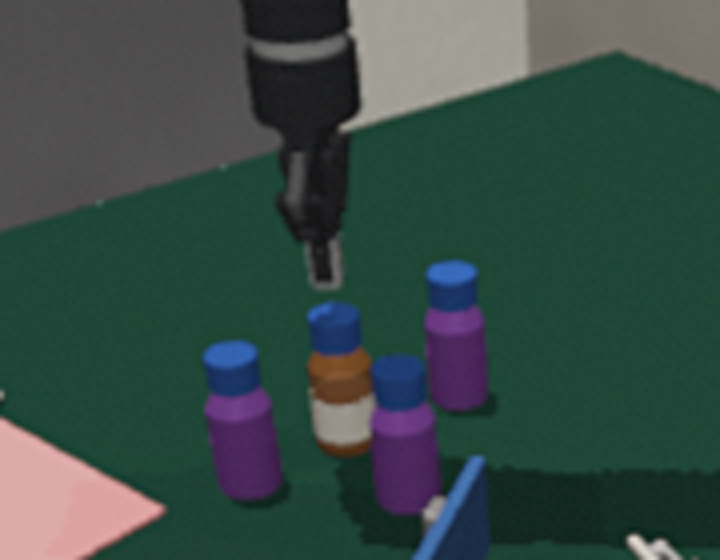

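```bash
python3 -m inch '[{"linear":[0,0,-5],"turn":[0,0,0],"grip":255},{"linear":[0,0,-5],"turn":[0,0,0],"grip":255},{"linear":[0,0,0],"turn":[0,0,0],"grip":255}]'
python3 -m inch '[{"linear":[0,0,-2],"turn":[0,0,0],"grip":255},{"linear":[0,0,0],"turn":[0,0,0],"grip":255}]'
python3 -m inch '[{"linear":[0,0,-2],"turn":[0,0,0],"grip":255},{"linear":[0,0,0],"turn":[0,0,0],"grip":255}]'
python3 -m inch '[{"linear":[0,0,-2],"turn":[0,0,0],"grip":255},{"linear":[0,0,0],"turn":[0,0,0],"grip":255}]'
python3 -m inch '[{"linear":[0,0,-1],"turn":[0,0,0],"grip":255},{"linear":[0,0,0],"turn":[0,0,0],"grip":255}]'
```

```text
clock: 5.15
tcp_pos: [510.9, -291.4, 96.7]
ee_rot: [-0.001, 0.385, 0.923, 0.0]
wrist_force: [-1.1, 1.1, 0.5]
opening: 0.0
clock: 5.32
tcp_pos: [511.4, -291.8, 95.4]
ee_rot: [-0.0, 0.385, 0.923, 0.0]
wrist_force: [0.7, -0.4, 0.0]
opening: -0.0
clock: 5.48
tcp_pos: [511.6, -291.9, 93.7]
ee_rot: [-0.0, 0.385, 0.923, 0.0]
wrist_force: [0.6, -0.4, 0.7]
opening: 0.1
clock: 5.65
tcp_pos: [511.5, -291.9, 91.7]
ee_rot: [-0.0, 0.385, 0.923, 0.0]
wrist_force: [0.7, 0.2, 0.1]
opening: 0.1
clock: 5.82
tcp_pos: [511.6, -291.9, 90.8]
ee_rot: [-0.0, 0.385, 0.923, 0.0]
wrist_force: [0.3, -0.1, 0.2]
opening: -0.4
```

```bash
python3 -m inch '[{"linear":[0,0,-1.5],"turn":[0,0,0],"grip":255},{"linear":[0,0,0],"turn":[0,0,0],"grip":255}]'
python3 -m inch '[{"linear":[0,0,-1],"turn":[0,0,0],"grip":255},{"linear":[0,0,0],"turn":[0,0,0],"grip":255}]'
python3 -m inch '[{"linear":[0,0,-1],"turn":[0,0,0],"grip":255},{"linear":[0,0,0],"turn":[0,0,0],"grip":255}]'
python3 - <<'E'
from h import *
im,D=viewer.get_image("scene")
cv2.imwrite("pics/scene6.png",cv2.resize(im[60:200,140:320],None,fx=4,fy=4,interpolation=cv2.INTER_CUBIC))
E
```

```text
clock: 5.98
tcp_pos: [511.6, -291.9, 89.3]
ee_rot: [-0.0, 0.385, 0.923, 0.0]
wrist_force: [-0.7, 0.5, 0.7]
opening: -0.2
clock: 6.15
tcp_pos: [511.6, -291.9, 88.3]
ee_rot: [-0.0, 0.385, 0.923, 0.0]
wrist_force: [-0.3, 0.6, 0.2]
opening: -0.2
clock: 6.32
tcp_pos: [511.5, -291.9, 87.3]
ee_rot: [-0.0, 0.385, 0.923, 0.0]
wrist_force: [-0.2, -0.5, -0.4]
opening: 0.0
```

View pics/scene6.png

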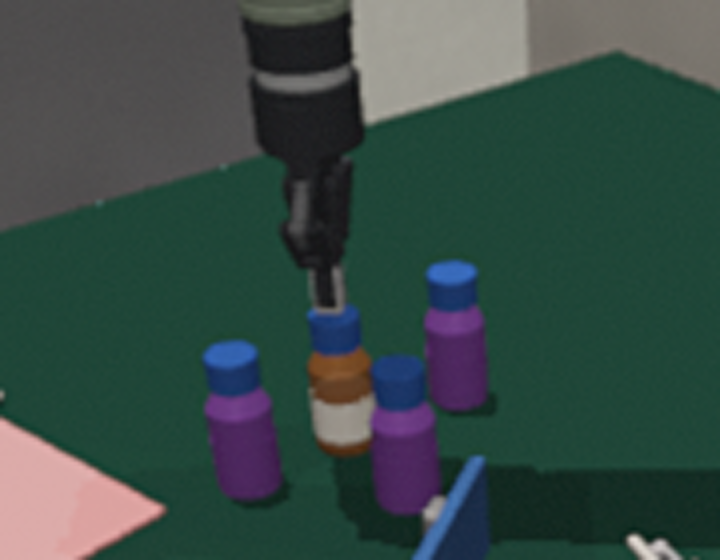

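```bash
python3 -m inch '[{"linear":[0,0,15],"turn":[0,0,0],"grip":255},{"linear":[0,0,25],"turn":[0,0,0],"grip":0},{"linear":[0,0,0],"turn":[0,0,0],"grip":0},{"linear":[0,0,0],"turn":[0,0,0],"grip":0},{"linear":[0,0,0],"turn":[0,0,0],"grip":0},{"linear":[0,0,0],"turn":[0,0,0],"grip":0},{"linear":[0,0,0],"turn":[0,0,0],"grip":0},{"linear":[0,0,0],"turn":[0,0,0],"grip":0}]'
python3 -m inch '[{"linear":[0,0,-30],"turn":[0,0,0],"grip":0},{"linear":[0,0,-20],"turn":[0,0,0],"grip":0},{"linear":[0,0,-15],"turn":[0,0,0],"grip":0},{"linear":[0,0,0],"turn":[0,0,0],"grip":0}]'
python3 -m inch '[{"linear":[0,0,-6],"turn":[0,0,0],"grip":0},{"linear":[0,0,-6],"turn":[0,0,0],"grip":0},{"linear":[0,0,0],"turn":[0,0,0],"grip":0}]'
python3 - <<'E'
from h import *
for n in ("scene","top"):
    im,D=viewer.get_image(n)
    a=im[60:200,140:320] if n=="scene" else im[150:300,330:480]
    cv2.imwrite(f"pics/{n}7.png",cv2.resize(a,None,fx=4,fy=4,interpolation=cv2.INTER_CUBIC))
E
```

```text
clock: 7.03
tcp_pos: [511.2, -291.6, 126.6]
ee_rot: [-0.001, 0.385, 0.923, 0.0]
wrist_force: [1.1, 0.3, -0.5]
opening: 82.9
clock: 7.37
tcp_pos: [509.1, -290.1, 58.7]
ee_rot: [-0.003, 0.386, 0.923, 0.001]
wrist_force: [-0.3, 0.1, 0.6]
opening: 85.3
clock: 7.62
tcp_pos: [511.6, -291.9, 50.1]
ee_rot: [-0.0, 0.385, 0.923, 0.0]
wrist_force: [0.5, -0.1, -0.1]
opening: 85.3
```

View pics/scene7.png

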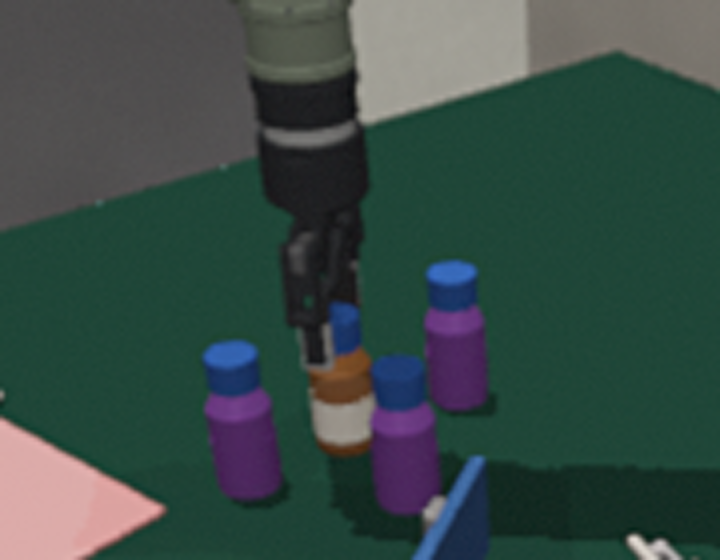

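View pics/top7.png

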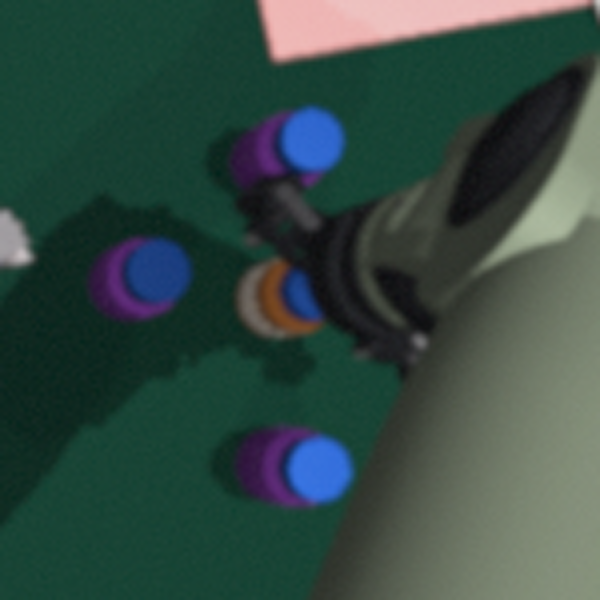

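The open fingers now straddle the cap at its height: the fingertip is at (317,365) in the zoomed scene view and the cap spans rows 305–350. Closing now.

```bash
python3 -m inch '[{"linear":[0,0,0],"turn":[0,0,0],"grip":255},{"linear":[0,0,0],"turn":[0,0,0],"grip":255},{"linear":[0,0,0],"turn":[0,0,0],"grip":255},{"linear":[0,0,0],"turn":[0,0,0],"grip":255},{"linear":[0,0,0],"turn":[0,0,0],"grip":255},{"linear":[0,0,0],"turn":[0,0,0],"grip":255},{"linear":[0,0,0],"turn":[0,0,0],"grip":255}]' 40
python3 -m inch '[{"linear":[0,0,5],"turn":[0,0,0],"grip":255},{"linear":[0,0,15],"turn":[0,0,0],"grip":255},{"linear":[0,0,20],"turn":[0,0,0],"grip":255},{"linear":[0,0,0],"turn":[0,0,0],"grip":255}]'
python3 - <<'E'
from h import *
for n in ("scene",):
    im,D=viewer.get_image(n)
    a=im[60:200,140:320]
    cv2.imwrite(f"pics/{n}8.png",cv2.resize(a,None,fx=4,fy=4,interpolation=cv2.INTER_CUBIC))
E
```

```text
clock: 8.3
tcp_pos: [511.8, -292.4, 51.0]
ee_rot: [0.0, 0.386, 0.923, -0.0]
wrist_force: [-0.9, -0.5, 4.7]
opening: 36.7
clock: 8.63
tcp_pos: [513.3, -292.9, 93.4]
ee_rot: [0.002, 0.385, 0.923, -0.0]
wrist_force: [1.3, -0.6, -1.5]
opening: 36.8
```

View pics/scene8.png

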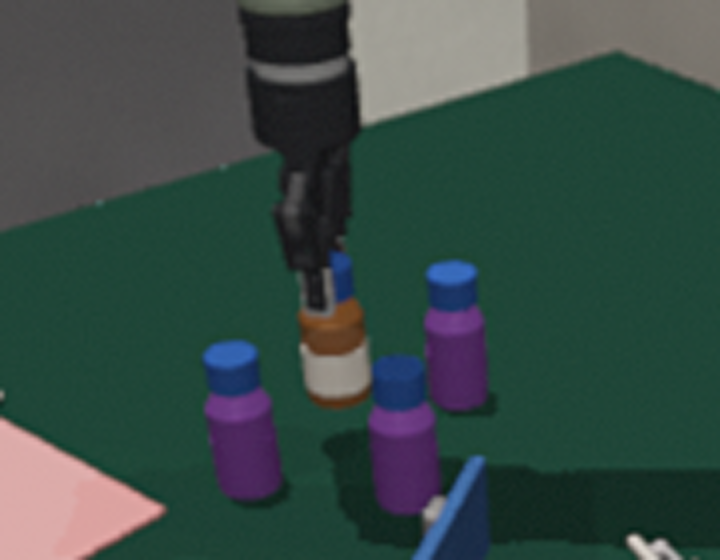

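```bash
python3 -m inch '[{"linear":[0,0,25],"turn":[0,0,0],"grip":255},{"linear":[0,0,35],"turn":[0,0,0],"grip":255},{"linear":[0,0,35],"turn":[0,0,0],"grip":255},{"linear":[0,0,5],"turn":[0,0,0],"grip":255},{"linear":[0,0,0],"turn":[0,0,0],"grip":255}]'
python3 -m inch '[{"linear":[3,15,0],"turn":[0,0,-4.8],"grip":255},{"linear":[7,34,0],"turn":[0,0,-4.8],"grip":255},{"linear":[7,34,0],"turn":[0,0,-4.8],"grip":255},{"linear":[7.5,36,0],"turn":[0,0,-4.8],"grip":255},{"linear":[7.5,36,0],"turn":[0,0,-4.8],"grip":255},{"linear":[7.5,36,0],"turn":[0,0,-4.8],"grip":255},{"linear":[7.5,36,0],"turn":[0,0,-4.8],"grip":255},{"linear":[7.5,36,0],"turn":[0,0,-4.8],"grip":255},{"linear":[7,34,0],"turn":[0,0,-4.8],"grip":255},{"linear":[7,34,0],"turn":[0,0,-4.8],"grip":255},{"linear":[7,34,0],"turn":[0,0,-4.8],"grip":255},{"linear":[5,22,0],"turn":[0,0,-4.7],"grip":255}]'
python3 -m inch '[{"linear":[0,0,0],"turn":[0,0,0],"grip":255},{"linear":[0,0,0],"turn":[0,0,0],"grip":255}]'
python3 - <<'E'
from h import *
for n in ("scene","top"):
    im,D=viewer.get_image(n); np.savez(f"{n}9.npz",im=im,D=D)
    a=im[60:290,190:370] if n=="scene" else im[110:260,180:360]
    cv2.imwrite(f"pics/{n}9.png",cv2.resize(a,None,fx=2.6 if n=="scene" else 4,fy=2.6 if n=="scene" else 4,interpolation=cv2.INTER_CUBIC))
E
```

```text
clock: 9.1
tcp_pos: [513.0, -292.8, 192.1]
ee_rot: [0.002, 0.385, 0.923, -0.0]
wrist_force: [0.5, 0.5, -1.9]
opening: 36.4
clock: 10.1
tcp_pos: [590.6, 98.4, 187.2]
ee_rot: [-0.002, 0.782, 0.623, -0.001]
wrist_force: [-0.3, 0.6, -2.2]
opening: 36.8
clock: 10.27
tcp_pos: [590.6, 96.3, 187.5]
ee_rot: [-0.001, 0.781, 0.625, -0.002]
wrist_force: [0.0, -0.1, -1.5]
opening: 36.9
```

View pics/scene9.png

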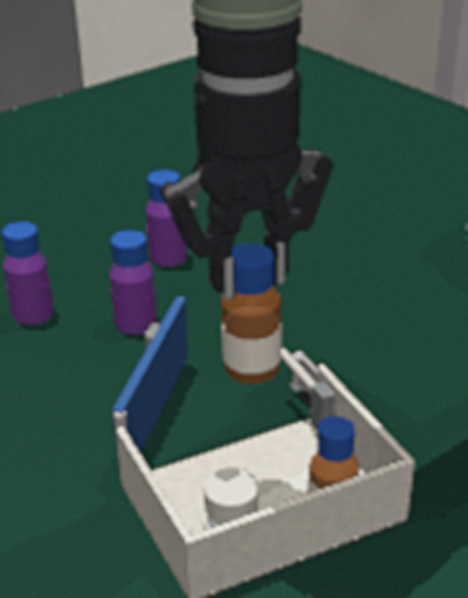

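View pics/top9.png

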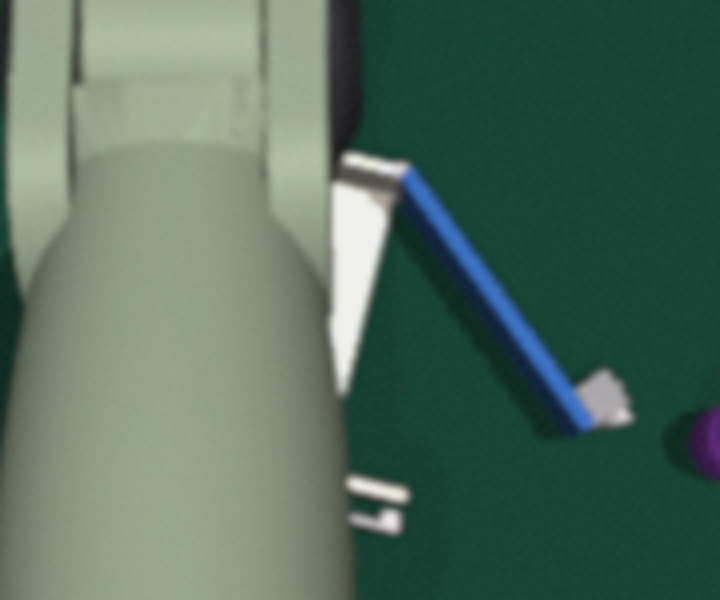

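```bash
cat > bpos.py <<'E'
from h import *
from scipy.optimize import least_squares
def fitbottle(C,x,y,z0,z1,r=24):
    P=C.reshape(-1,3); P=P[(np.hypot(P[:,0]-x,P[:,1]-y)<40)&(P[:,2]>z0)&(P[:,2]<z1)]
    f=lambda q:np.hypot(P[:,0]-q[0],P[:,1]-q[1])-r
    s=least_squares(f,[x,y],loss='soft_l1',f_scale=2); return s.x,np.median(abs(s.fun)),len(P)
if __name__=="__main__":
    C=cloud("scene",np.load("scene9.npz")["D"])
    P=C[60:290,190:370].reshape(-1,3); Q=P[(np.hypot(P[:,0]-592,P[:,1]-96)<35)&(P[:,2]>115)]
    print('zmin',np.sort(Q[:,2])[:6].round(1))
    for a,b in((145,165),(165,195)): print(a,b,fitbottle(C,592,96,a,b))
    print(proj("scene",[592,96,137]))
    C1=cloud("scene",np.load("scene1.npz")["D"]); print('orig',fitbottle(C1,511,-291,25,60))
E
python3 bpos.py
```

```text
zmin [136.4 137.3 137.4 137.5 137.6 138.3]
145 165 (array([589.94678996,  96.80731989]), np.float64(0.5750708244522009), 161)
165 195 (array([590.28074013,  96.65034456]), np.float64(0.5402526441843882), 271)
[285.15528741 200.69863   ]
orig (array([ 509.95939333, -294.10180083]), np.float64(1.1297404941181615), 156)
```

```bash
python3 -m inch '[{"linear":[3,-1,-20],"turn":[0,0,0],"grip":255},{"linear":[0,0,-30],"turn":[0,0,0],"grip":255},{"linear":[0,0,-30],"turn":[0,0,0],"grip":255},{"linear":[0,0,-20],"turn":[0,0,0],"grip":255},{"linear":[0,0,-15],"turn":[0,0,0],"grip":255},{"linear":[0,0,-7],"turn":[0,0,0],"grip":255},{"linear":[0,0,0],"turn":[0,0,0],"grip":255},{"linear":[0,0,0],"turn":[0,0,0],"grip":255}]'
python3 -m inch '[{"linear":[0,0,-2],"turn":[0,0,0],"grip":255},{"linear":[0,0,0],"turn":[0,0,0],"grip":255}]'
python3 -m inch '[{"linear":[0,0,-2],"turn":[0,0,0],"grip":255},{"linear":[0,0,0],"turn":[0,0,0],"grip":255}]'
```

```text
clock: 11.03
tcp_pos: [595.1, 93.1, 68.5]
ee_rot: [-0.0, 0.782, 0.623, -0.0]
wrist_force: [0.1, 0.2, -1.3]
opening: 36.9
clock: 11.2
tcp_pos: [596.1, 93.8, 67.5]
ee_rot: [0.001, 0.782, 0.623, 0.001]
wrist_force: [-0.6, -0.5, -1.9]
opening: 37.0
clock: 11.37
tcp_pos: [595.5, 94.1, 64.9]
ee_rot: [0.0, 0.782, 0.624, 0.0]
wrist_force: [0.9, -0.0, -2.2]
opening: 36.8
```

```bash
python3 -m inch '[{"linear":[-1,0,-2],"turn":[0,0,0],"grip":255},{"linear":[0,0,-2],"turn":[0,0,0],"grip":255},{"linear":[0,0,0],"turn":[0,0,0],"grip":255}]'
python3 -m inch '[{"linear":[0,0,-1],"turn":[0,0,0],"grip":255},{"linear":[0,0,0],"turn":[0,0,0],"grip":255}]'
python3 -m inch '[{"linear":[0,0,-1],"turn":[0,0,0],"grip":255},{"linear":[0,0,0],"turn":[0,0,0],"grip":255}]'
python3 -m inch '[{"linear":[0,0,-1],"turn":[0,0,0],"grip":255},{"linear":[0,0,0],"turn":[0,0,0],"grip":255}]'
```

```text
clock: 11.62
tcp_pos: [593.7, 94.1, 60.1]
ee_rot: [-0.0, 0.782, 0.624, -0.0]
wrist_force: [-0.2, -0.6, -1.6]
opening: 36.9
clock: 11.78
tcp_pos: [594.0, 94.0, 59.3]
ee_rot: [-0.0, 0.782, 0.624, -0.0]
wrist_force: [-0.1, -0.2, -1.8]
opening: 36.9
clock: 11.95
tcp_pos: [594.0, 94.1, 58.3]
ee_rot: [-0.0, 0.782, 0.624, -0.0]
wrist_force: [-0.6, -0.3, -2.1]
opening: 36.7
clock: 12.12
tcp_pos: [594.1, 94.0, 57.3]
ee_rot: [-0.0, 0.782, 0.624, -0.0]
wrist_force: [-0.1, -0.5, -1.7]
opening: 36.9
```

```bash
python3 -m inch '[{"linear":[0,0,-0.7],"turn":[0,0,0],"grip":255},{"linear":[0,0,0],"turn":[0,0,0],"grip":255}]'
python3 -m inch '[{"linear":[0,0,-0.7],"turn":[0,0,0],"grip":255},{"linear":[0,0,0],"turn":[0,0,0],"grip":255}]'
python3 -m inch '[{"linear":[0,0,-0.7],"turn":[0,0,0],"grip":255},{"linear":[0,0,0],"turn":[0,0,0],"grip":255}]'
```

```text
clock: 12.28
tcp_pos: [594.2, 94.1, 57.1]
ee_rot: [0.0, 0.782, 0.624, 0.0]
wrist_force: [-0.7, -0.7, 0.2]
opening: 36.9
clock: 12.45
tcp_pos: [594.3, 94.2, 57.0]
ee_rot: [0.0, 0.782, 0.624, 0.0]
wrist_force: [-2.3, -0.1, 5.7]
opening: 36.8
clock: 12.62
tcp_pos: [594.4, 94.3, 57.0]
ee_rot: [0.0, 0.782, 0.624, 0.001]
wrist_force: [-3.1, -0.1, 10.7]
opening: 37.2
```

```bash
python3 -m inch '[{"linear":[0,0,0.7],"turn":[0,0,0],"grip":255},{"linear":[0,0,0.5],"turn":[0,0,0],"grip":120},{"linear":[0,0,0],"turn":[0,0,0],"grip":100},{"linear":[0,0,0],"turn":[0,0,0],"grip":60},{"linear":[0,0,0],"turn":[0,0,0],"grip":0},{"linear":[0,0,0],"turn":[0,0,0],"grip":0},{"linear":[0,0,0],"turn":[0,0,0],"grip":0},{"linear":[0,0,0],"turn":[0,0,0],"grip":0}]'
python3 - <<'E'
from h import *
from bpos import fitbottle
im,D=viewer.get_image("scene"); C=cloud("scene",D)
for a,b in((25,45),(45,68)): print(fitbottle(C,594,95,a,b))
cv2.imwrite("pics/scene10.png",cv2.resize(im[90:290,190:370],None,fx=3,fy=3,interpolation=cv2.INTER_CUBIC))
E
```

```text
clock: 13.28
tcp_pos: [594.1, 94.0, 56.5]
ee_rot: [-0.0, 0.782, 0.624, -0.0]
wrist_force: [0.7, 0.4, -0.2]
opening: 85.5
(array([593.4527897 ,  94.62399807]), np.float64(0.5563707209949396), 70)
(array([593.15065112,  94.3240532 ]), np.float64(0.6257037231166986), 152)
```

View pics/scene10.png

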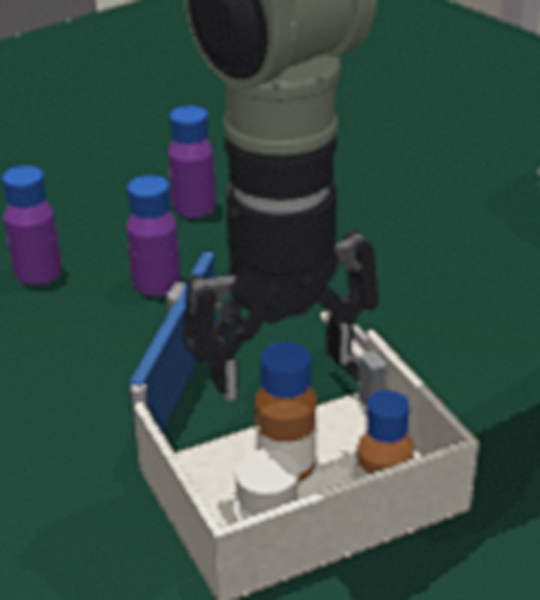

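The bottle stands free at (593, 94.5), on target and upright. Next I lift clear, shut the fingers, and go to the outside of the gate.

```bash
python3 -m inch '[{"linear":[0,0,8],"turn":[0,0,0],"grip":0},{"linear":[0,0,25],"turn":[0,0,0],"grip":0},{"linear":[0,0,35],"turn":[0,0,0],"grip":0},{"linear":[0,0,35],"turn":[0,0,0],"grip":0},{"linear":[0,0,12],"turn":[0,0,0],"grip":0},{"linear":[0,0,0],"turn":[0,0,0],"grip":0}]'
python3 -m inch '[{"linear":[0.5,-18,0],"turn":[0,0,7],"grip":255},{"linear":[0.5,-30,0],"turn":[0,0,7],"grip":255},{"linear":[0.5,-30,0],"turn":[0,0,7],"grip":255},{"linear":[0.5,-35,0],"turn":[0,0,7],"grip":255},{"linear":[1,-35,0],"turn":[0,0,7],"grip":255},{"linear":[1,-35,0],"turn":[0,0,7],"grip":255},{"linear":[0,-16,0],"turn":[0,0,7],"grip":255},{"linear":[0,0,0],"turn":[0,0,0],"grip":255}]' 30
python3 - <<'E'
from h import *
for n in ("scene","top"):
    im,D=viewer.get_image(n); np.savez(f"{n}11.npz",im=im,D=D)
    cv2.imwrite(f"pics/{n}11.png",cv2.resize(im[60:300,150:390],None,fx=2.4,fy=2.4,interpolation=cv2.INTER_CUBIC))
E
```

```text
clock: 13.83
tcp_pos: [597.1, 94.2, 176.7]
ee_rot: [0.002, 0.782, 0.624, 0.003]
wrist_force: [0.9, 0.7, -0.1]
opening: 85.2
clock: 14.5
tcp_pos: [597.5, -108.7, 170.5]
ee_rot: [-0.0, 0.454, 0.891, -0.001]
wrist_force: [-0.1, 0.3, -0.4]
opening: -0.2
```

View pics/scene11.png

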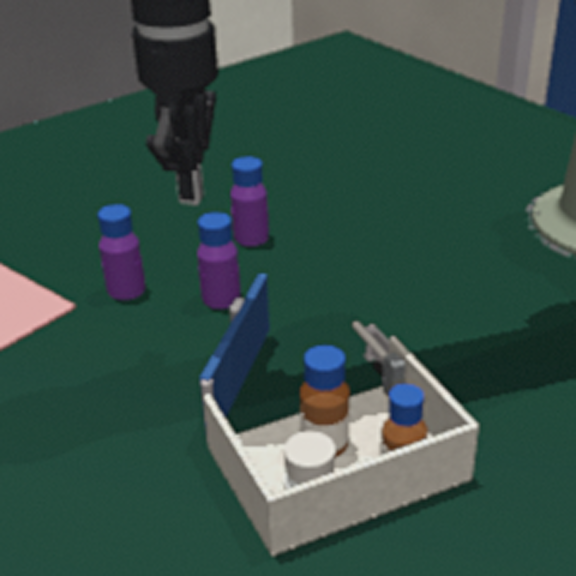

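View pics/top11.png

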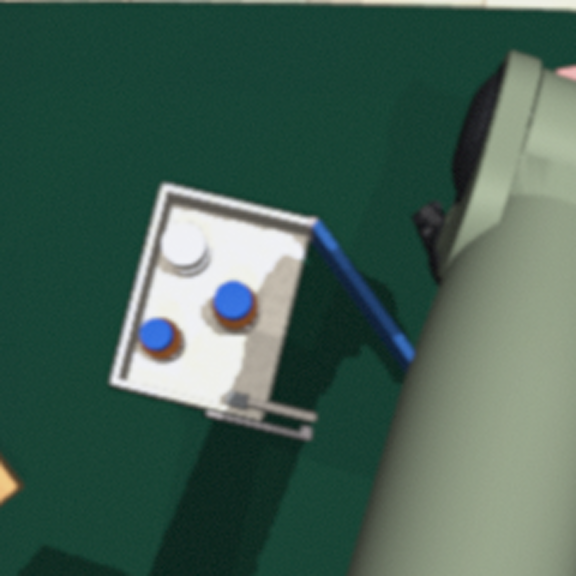

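```bash
python3 -m inch '[{"linear":[0,0,-20],"turn":[0,0,0],"grip":255},{"linear":[0,0,-35],"turn":[0,0,0],"grip":255},{"linear":[0,0,-35],"turn":[0,0,0],"grip":255},{"linear":[0,0,-30],"turn":[0,0,0],"grip":255},{"linear":[0,0,-10],"turn":[0,0,0],"grip":255},{"linear":[0,0,0],"turn":[0,0,0],"grip":255},{"linear":[0,0,0],"turn":[0,0,0],"grip":255}]'
python3 - <<'E'
from h import *
o=manip.get_obs();p=o['tcp_pos'];print(p,o['wrist_force'])
h=np.array([679.3,21.4])
def yg(t): a=np.arctan2(.223,-.975)+t; return np.array([np.cos(a),np.sin(a)])
prev=p[:2]
for t in (.857,.75,.65,.55,.45,.4,.35,.3,.25,.2,.15,.1,.05,0,-.05,-.1):
    y=yg(t);x=np.array([y[1],-y[0]]); P=h+140*y-21*x; print(t,P.round(1),'d',(P-prev).round(1),'x_g',x.round(3),'jawyaw',round(np.degrees(np.arctan2(y[1],y[0]))-180,1)); prev=P
im,D=viewer.get_image("scene")
cv2.imwrite("pics/scene12.png",cv2.resize(im[90:290,170:350],None,fx=3,fy=3,interpolation=cv2.INTER_CUBIC))
E
```

```text
clock: 15.18
tcp_pos: [598.3, -104.0, 42.0]
ee_rot: [-0.0, 0.453, 0.892, 0.0]
wrist_force: [0.3, 0.2, 0.3]
opening: 0.2
[ 598.28204928 -103.97281873   41.97959237] [0.2564999  0.16402521 0.31058079]
0.857 [578.8 -78.3] d [-19.5  25.7] x_g [-0.591  0.807] jawyaw -323.8
0.75 [568.7 -67. ] d [-10.1  11.3] x_g [-0.501  0.865] jawyaw -329.9
0.65 [560.4 -55.5] d [-8.3 11.5] x_g [-0.412  0.911] jawyaw -335.6
0.55 [553.3 -43.2] d [-7.1 12.3] x_g [-0.319  0.948] jawyaw -341.4
0.45 [547.5 -30.3] d [-5.8 12.9] x_g [-0.223  0.975] jawyaw -347.1
0.4 [545.1 -23.7] d [-2.4  6.7] x_g [-0.174  0.985] jawyaw -350.0
0.35 [543.  -16.9] d [-2.1  6.8] x_g [-0.125  0.992] jawyaw -352.8
0.3 [541.3 -10.1] d [-1.7  6.9] x_g [-0.075  0.997] jawyaw -355.7
0.25 [539.9  -3.1] d [-1.4  6.9] x_g [-0.025  1.   ] jawyaw -358.6
0.2 [538.8   3.9] d [-1.1  7. ] x_g [0.025 1.   ] jawyaw -1.4
0.15 [538.1  10.9] d [-0.7  7. ] x_g [0.075 0.997] jawyaw -4.3
0.1 [537.8  18. ] d [-0.3  7.1] x_g [0.125 0.992] jawyaw -7.2
0.05 [537.8  25.1] d [0.  7.1] x_g [0.174 0.985] jawyaw -10.0
0 [538.1  32.1] d [0.4 7.1] x_g [0.223 0.975] jawyaw -12.9
-0.05 [538.9  39.2] d [0.7 7. ] x_g [0.271 0.962] jawyaw -15.7
-0.1 [539.9  46.2] d [1.1 7. ] x_g [0.319 0.948] jawyaw -18.6
```

View pics/scene12.png

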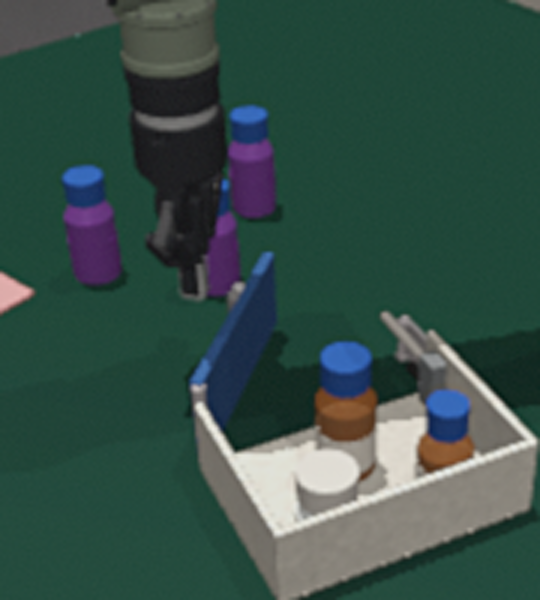

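```bash
python3 -m inch '[{"linear":[-5,7,0],"turn":[0,0,0],"grip":255},{"linear":[-5,7,0],"turn":[0,0,0],"grip":255},{"linear":[-4,5,0],"turn":[0,0,0],"grip":255},{"linear":[-2,3,0],"turn":[0,0,0],"grip":255},{"linear":[-2,3,0],"turn":[0,0,0],"grip":255},{"linear":[-2,3,0],"turn":[0,0,0],"grip":255},{"linear":[-2.5,3,0],"turn":[0,0,-1.5],"grip":255},{"linear":[-2.5,3,0],"turn":[0,0,-1.5],"grip":255},{"linear":[-2.5,3,0],"turn":[0,0,-1.5],"grip":255},{"linear":[-2.5,3,0],"turn":[0,0,-1.5],"grip":255}]'
python3 - <<'E'
from h import *
im,D=viewer.get_image("scene")
cv2.imwrite("pics/scene13.png",cv2.resize(im[90:290,170:350],None,fx=3,fy=3,interpolation=cv2.INTER_CUBIC))
E
```

```text
clock: 16.07
tcp_pos: [568.2, -65.0, 41.7]
ee_rot: [0.0, 0.5, 0.866, -0.0]
wrist_force: [0.6, -0.6, -1.1]
opening: -0.1
```

View pics/scene13.png

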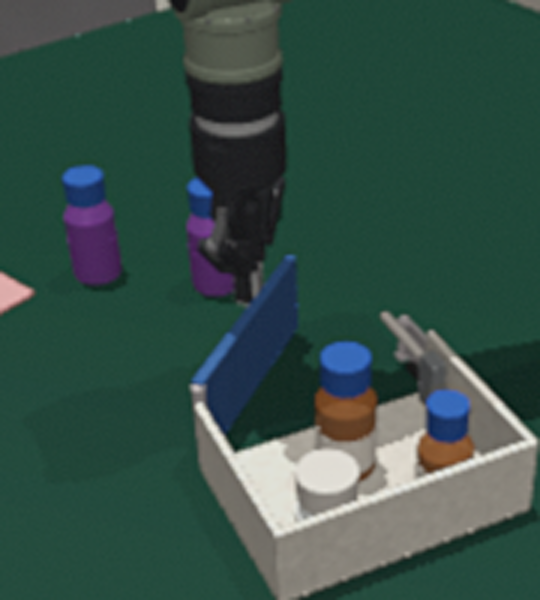

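```bash
python3 -m inch '[{"linear":[-2.1,2.9,0],"turn":[0,0,-1.4],"grip":255},{"linear":[-2.1,2.9,0],"turn":[0,0,-1.4],"grip":255},{"linear":[-2.1,2.9,0],"turn":[0,0,-1.4],"grip":255},{"linear":[-2,2.9,0],"turn":[0,0,-1.5],"grip":255},{"linear":[-1.8,3.1,0],"turn":[0,0,-1.4],"grip":255},{"linear":[-1.8,3.1,0],"turn":[0,0,-1.4],"grip":255},{"linear":[-1.8,3.1,0],"turn":[0,0,-1.4],"grip":255},{"linear":[-1.7,3,0],"turn":[0,0,-1.5],"grip":255},{"linear":[-1.5,3.2,0],"turn":[0,0,-1.4],"grip":255},{"linear":[-1.5,3.2,0],"turn":[0,0,-1.4],"grip":255},{"linear":[-1.4,3.2,0],"turn":[0,0,-1.4],"grip":255},{"linear":[-1.4,3.2,0],"turn":[0,0,-1.5],"grip":255}]'
python3 -m inch '[{"linear":[-1.2,3.3,0],"turn":[0,0,-1.4],"grip":255},{"linear":[-1.2,3.3,0],"turn":[0,0,-1.4],"grip":255},{"linear":[-0.7,2.2,0],"turn":[0,0,-1],"grip":255},{"linear":[0,0,0],"turn":[0,0,0],"grip":255}]'
python3 - <<'E'
from h import *
im,D=viewer.get_image("scene")
cv2.imwrite("pics/scene14.png",cv2.resize(im[90:290,170:350],None,fx=3,fy=3,interpolation=cv2.INTER_CUBIC))
E
```

```text
clock: 17.12
tcp_pos: [547.2, -28.3, 41.7]
ee_rot: [0.0, 0.623, 0.783, 0.0]
wrist_force: [-0.1, 0.0, 0.1]
opening: 0.2
clock: 17.45
tcp_pos: [543.7, -19.1, 41.6]
ee_rot: [-0.0, 0.648, 0.762, 0.0]
wrist_force: [-0.6, 0.3, -0.6]
opening: 0.6
```

View pics/scene14.png

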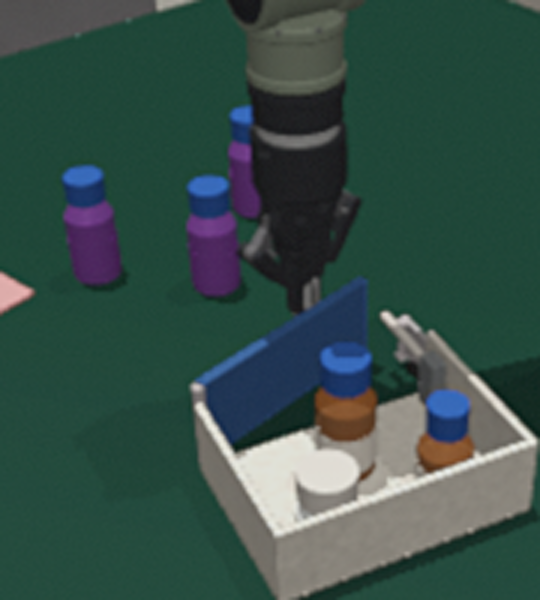

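```bash
python3 -m inch '[{"linear":[-0.5,2,0],"turn":[0,0,-0.8],"grip":255},{"linear":[-0.5,2,0],"turn":[0,0,-0.8],"grip":255},{"linear":[-0.4,2,0],"turn":[0,0,-0.8],"grip":255},{"linear":[-0.4,2,0],"turn":[0,0,-0.8],"grip":255}]'
python3 -m inch '[{"linear":[-0.4,2,0],"turn":[0,0,-0.8],"grip":255},{"linear":[-0.4,2,0],"turn":[0,0,-0.8],"grip":255},{"linear":[-0.4,2,0],"turn":[0,0,-0.8],"grip":255},{"linear":[-0.3,2,0],"turn":[0,0,-0.8],"grip":255}]'
python3 -m inch '[{"linear":[-0.3,2,0],"turn":[0,0,-0.8],"grip":255},{"linear":[-0.3,2,0],"turn":[0,0,-0.8],"grip":255},{"linear":[-0.3,2,0],"turn":[0,0,-0.8],"grip":255}]'
```

```text
clock: 17.83
tcp_pos: [541.9, -11.4, 41.6]
ee_rot: [-0.0, 0.669, 0.743, -0.0]
wrist_force: [0.2, -0.6, 0.1]
opening: 0.1
clock: 18.17
tcp_pos: [540.4, -3.8, 41.5]
ee_rot: [0.0, 0.69, 0.724, -0.001]
wrist_force: [0.3, -2.8, 0.2]
opening: -0.1
clock: 18.42
tcp_pos: [539.4, 2.5, 41.6]
ee_rot: [0.0, 0.705, 0.709, -0.0]
wrist_force: [-1.5, -2.6, -0.3]
opening: -0.2
```

```bash
for i in 1; do :; done; python3 -m inch '[{"linear":[-0.2,1.5,0],"turn":[0,0,-0.6],"grip":255},{"linear":[-0.2,1.5,0],"turn":[0,0,-0.6],"grip":255}]'
python3 -m inch '[{"linear":[-0.2,1.5,0],"turn":[0,0,-0.6],"grip":255},{"linear":[-0.2,1.5,0],"turn":[0,0,-0.6],"grip":255}]'
python3 -m inch '[{"linear":[-0.1,1,0],"turn":[0,0,-0.4],"grip":255},{"linear":[-0.1,1,0],"turn":[0,0,-0.4],"grip":255}]'
python3 -m inch '[{"linear":[-0.1,1,0],"turn":[0,0,-0.4],"grip":255},{"linear":[-0.1,1,0],"turn":[0,0,-0.4],"grip":255}]'
```

```text
clock: 18.58
tcp_pos: [539.0, 5.6, 41.5]
ee_rot: [-0.0, 0.712, 0.702, -0.0]
wrist_force: [-1.8, -2.5, -0.1]
opening: -0.1
clock: 18.75
tcp_pos: [538.7, 8.6, 41.5]
ee_rot: [-0.0, 0.719, 0.695, -0.0]
wrist_force: [-0.8, -2.1, -0.1]
opening: -0.1
clock: 18.92
tcp_pos: [538.5, 10.6, 41.5]
ee_rot: [-0.0, 0.724, 0.69, -0.0]
wrist_force: [-1.1, -2.9, -0.8]
opening: -0.4
clock: 19.08
tcp_pos: [538.3, 12.6, 41.5]
ee_rot: [-0.0, 0.729, 0.685, -0.0]
wrist_force: [-0.7, -3.1, -0.7]
opening: -0.0
```

```bash
python3 - <<'E'
from h import *
im,D=viewer.get_image("scene")
cv2.imwrite("pics/scene15.png",cv2.resize(im[90:290,190:370],None,fx=3,fy=3,interpolation=cv2.INTER_CUBIC))
E
```

```text
(no output)
```

View pics/scene15.png

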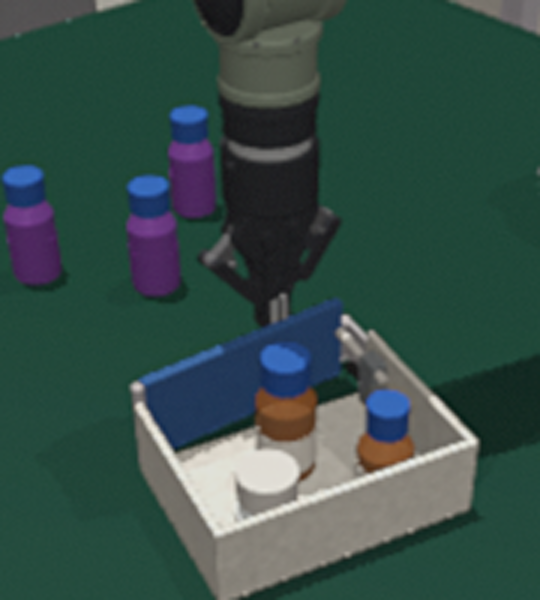

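```bash
python3 -m inch '[{"linear":[0,0.8,0],"turn":[0,0,-0.3],"grip":255},{"linear":[0,0.8,0],"turn":[0,0,-0.3],"grip":255}]'
python3 -m inch '[{"linear":[0,0.8,0],"turn":[0,0,-0.3],"grip":255},{"linear":[0,0.8,0],"turn":[0,0,-0.3],"grip":255}]'
python3 -m inch '[{"linear":[0,0.8,0],"turn":[0,0,-0.3],"grip":255},{"linear":[0,0.8,0],"turn":[0,0,-0.3],"grip":255}]'
python3 -m inch '[{"linear":[0,0.8,0],"turn":[0,0,-0.3],"grip":255},{"linear":[0,0.8,0],"turn":[0,0,-0.3],"grip":255}]'
```

```text
clock: 19.3
tcp_pos: [538.3, 14.2, 41.5]
ee_rot: [-0.0, 0.732, 0.681, -0.0]
wrist_force: [-1.7, -3.1, 0.7]
opening: 0.0
clock: 19.47
tcp_pos: [538.2, 15.8, 41.5]
ee_rot: [-0.0, 0.736, 0.677, -0.0]
wrist_force: [-1.7, -2.0, 0.6]
opening: 0.1
clock: 19.63
tcp_pos: [538.2, 17.4, 41.5]
ee_rot: [-0.0, 0.739, 0.673, -0.0]
wrist_force: [-2.2, -2.6, 0.9]
opening: 0.0
clock: 19.8
tcp_pos: [538.1, 19.0, 41.5]
ee_rot: [-0.0, 0.743, 0.669, -0.0]
wrist_force: [-2.2, -2.9, 0.9]
opening: 0.2
```

```bash
python3 -m inch '[{"linear":[0,0.8,0],"turn":[0,0,-0.3],"grip":255},{"linear":[0,0.8,0],"turn":[0,0,-0.3],"grip":255}]'
python3 -m inch '[{"linear":[0,0.8,0],"turn":[0,0,-0.3],"grip":255},{"linear":[0,0.8,0],"turn":[0,0,-0.3],"grip":255}]'
python3 -m inch '[{"linear":[0,0.8,0],"turn":[0,0,-0.3],"grip":255},{"linear":[0,0.8,0],"turn":[0,0,-0.3],"grip":255}]'
python3 -m inch '[{"linear":[0,0.8,0],"turn":[0,0,-0.3],"grip":255},{"linear":[0,0.8,0],"turn":[0,0,-0.3],"grip":255}]'
```

```text
clock: 19.97
tcp_pos: [538.1, 19.9, 41.5]
ee_rot: [0.0, 0.747, 0.665, -0.001]
wrist_force: [-3.0, -4.7, 1.1]
opening: -0.0
clock: 20.13
tcp_pos: [538.1, 21.2, 41.5]
ee_rot: [0.001, 0.75, 0.661, -0.001]
wrist_force: [-3.2, -5.6, -0.5]
opening: 0.3
clock: 20.3
tcp_pos: [538.1, 22.6, 41.5]
ee_rot: [0.001, 0.754, 0.657, -0.001]
wrist_force: [-2.6, -6.0, 2.2]
opening: -0.0
clock: 20.47
tcp_pos: [538.1, 24.6, 41.5]
ee_rot: [0.0, 0.757, 0.653, -0.001]
wrist_force: [-2.7, -3.8, -0.0]
opening: -0.1
```

```bash
python3 -m inch '[{"linear":[0,0.5,0],"turn":[0,0,-0.2],"grip":255},{"linear":[0,0.5,0],"turn":[0,0,-0.2],"grip":255}]'
python3 -m inch '[{"linear":[0,0.5,0],"turn":[0,0,-0.2],"grip":255},{"linear":[0,0.5,0],"turn":[0,0,-0.2],"grip":255}]'
python3 -m inch '[{"linear":[0,0.5,0],"turn":[0,0,-0.2],"grip":255},{"linear":[0,0.5,0],"turn":[0,0,-0.2],"grip":255}]'
```

```text
clock: 20.63
tcp_pos: [538.3, 26.5, 41.5]
ee_rot: [-0.0, 0.759, 0.651, 0.0]
wrist_force: [-1.8, -1.2, 0.0]
opening: -0.2
clock: 20.8
tcp_pos: [538.4, 27.5, 41.5]
ee_rot: [-0.0, 0.761, 0.648, 0.0]
wrist_force: [-1.9, -2.9, 0.4]
opening: 0.1
clock: 20.97
tcp_pos: [538.4, 28.2, 41.5]
ee_rot: [0.0, 0.764, 0.646, -0.0]
wrist_force: [-2.2, -4.6, -0.7]
opening: -0.1
```

```bash
python3 -m inch '[{"linear":[0,0.4,0],"turn":[0,0,-0.1],"grip":255},{"linear":[0,0,0],"turn":[0,0,0],"grip":255}]'
python3 -m inch '[{"linear":[0,0.4,0],"turn":[0,0,-0.1],"grip":255},{"linear":[0,0,0],"turn":[0,0,0],"grip":255}]'
python3 - <<'E'
from h import *
for n in("scene","top"):
    im,D=viewer.get_image(n); np.savez(f"{n}16.npz",im=im,D=D)
    a=im[90:290,190:370] if n=="scene" else im[110:260,180:360]
    cv2.imwrite(f"pics/{n}16.png",cv2.resize(a,None,fx=3,fy=3,interpolation=cv2.INTER_CUBIC))
    o=manip.get_obs();print(o['wrist_force'],o['tcp_pos'])
E
```

```text
clock: 21.13
tcp_pos: [538.4, 28.3, 41.5]
ee_rot: [0.0, 0.764, 0.645, -0.0]
wrist_force: [-3.7, -4.4, -1.0]
opening: 0.1
clock: 21.3
tcp_pos: [538.4, 28.4, 41.5]
ee_rot: [0.001, 0.765, 0.644, -0.001]
wrist_force: [-2.0, -4.7, -0.3]
opening: 0.1
[-3.20015196 -4.28378109 -0.08054638] [538.36750591  28.39745787  41.53212006]
[-2.94821241 -5.88767254 -0.14876497] [538.3796212   28.39236217  41.54407186]
```

View pics/scene16.png

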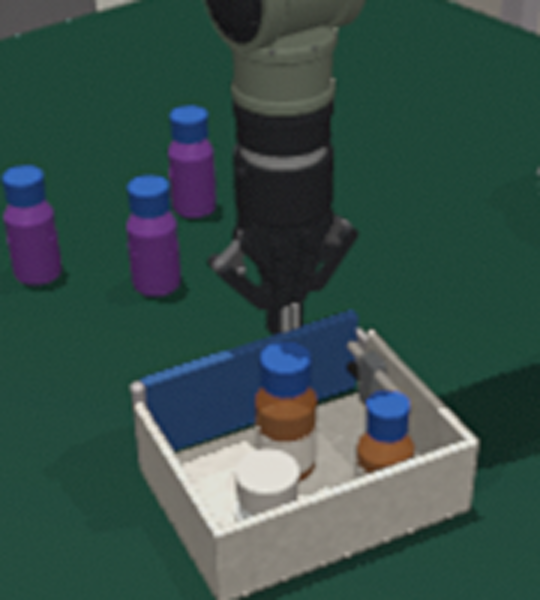

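View pics/top16.png

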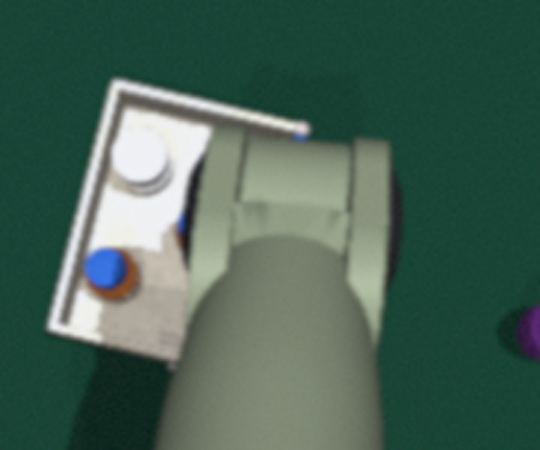

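The force peaked near 6.5 N, fell to about 2 N, then rose stiffly, which looks like the snap followed by the buffer. I'll back off and check that the gate does not follow.

```bash
python3 -m inch '[{"linear":[0,-1,0],"turn":[0,0,0],"grip":255},{"linear":[0,-1,0],"turn":[0,0,0],"grip":255},{"linear":[0,0,0],"turn":[0,0,0],"grip":255}]'
python3 -m inch '[{"linear":[0,-1,0],"turn":[0,0,0],"grip":255},{"linear":[0,-1,0],"turn":[0,0,0],"grip":255},{"linear":[0,0,0],"turn":[0,0,0],"grip":255}]'
python3 -m inch '[{"linear":[0,-2,0],"turn":[0,0,0],"grip":255},{"linear":[0,-2,0],"turn":[0,0,0],"grip":255},{"linear":[0,0,0],"turn":[0,0,0],"grip":255}]'
python3 -m inch '[{"linear":[-1,-6,0],"turn":[0,0,0],"grip":255},{"linear":[-1,-6,0],"turn":[0,0,0],"grip":255},{"linear":[0,0,0],"turn":[0,0,0],"grip":255}]'
python3 - <<'E'
from h import *
im,D=viewer.get_image("scene")
cv2.imwrite("pics/scene17.png",cv2.resize(im[90:290,190:370],None,fx=3,fy=3,interpolation=cv2.INTER_CUBIC))
E
```

```text
clock: 21.65
tcp_pos: [538.4, 27.2, 41.5]
ee_rot: [-0.0, 0.765, 0.644, 0.0]
wrist_force: [-1.5, -3.6, -0.6]
opening: 0.2
clock: 21.9
tcp_pos: [539.6, 25.6, 42.0]
ee_rot: [0.0, 0.765, 0.645, 0.001]
wrist_force: [0.6, 0.7, -0.3]
opening: -0.2
clock: 22.15
tcp_pos: [538.9, 21.0, 41.7]
ee_rot: [0.0, 0.765, 0.644, 0.0]
wrist_force: [0.0, 0.1, 0.6]
opening: 0.1
clock: 22.4
tcp_pos: [536.3, 8.0, 41.6]
ee_rot: [0.0, 0.765, 0.644, -0.0]
wrist_force: [0.5, -0.1, 0.4]
opening: -0.0
```

View pics/scene17.png

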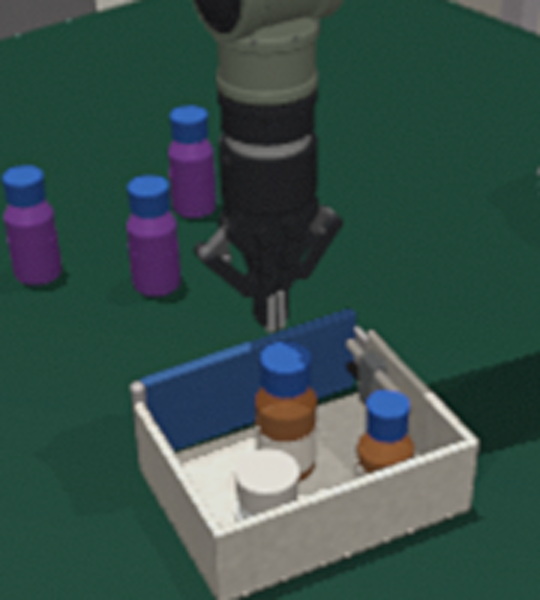

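The gate stayed shut after contact was lost: its free end is still at (352,315). Now I retreat and do a final check.

```bash
python3 -m inch '[{"linear":[0,-12,0],"turn":[0,0,0],"grip":255},{"linear":[0,-20,0],"turn":[0,0,0],"grip":255},{"linear":[0,-15,15],"turn":[0,0,0],"grip":255},{"linear":[0,0,40],"turn":[0,0,0],"grip":255},{"linear":[0,0,40],"turn":[0,0,0],"grip":255},{"linear":[0,0,40],"turn":[0,0,0],"grip":255},{"linear":[-20,-25,20],"turn":[0,0,0],"grip":255},{"linear":[-25,-30,0],"turn":[0,0,0],"grip":255},{"linear":[-25,-30,0],"turn":[0,0,0],"grip":255},{"linear":[-25,-30,0],"turn":[0,0,0],"grip":255},{"linear":[-20,-20,0],"turn":[0,0,0],"grip":255},{"linear":[0,0,0],"turn":[0,0,0],"grip":255}]'
python3 -m inch '[{"linear":[0,0,0],"turn":[0,0,0],"grip":255},{"linear":[0,0,0],"turn":[0,0,0],"grip":255},{"linear":[0,0,0],"turn":[0,0,0],"grip":255},{"linear":[0,0,0],"turn":[0,0,0],"grip":255},{"linear":[0,0,0],"turn":[0,0,0],"grip":255},{"linear":[0,0,0],"turn":[0,0,0],"grip":255}]'
python3 - <<'E'
from h import *
from bpos import fitbottle
for n in("scene","top"):
    im,D=viewer.get_image(n); C=cloud(n,D)
    cv2.imwrite(f"pics/{n}18.png",cv2.resize(im,None,fx=1.4,fy=1.4,interpolation=cv2.INTER_CUBIC))
    C1=cloud(n,np.load(n+"1.npz")["D"])
    if n=="scene": print('bottle',fitbottle(C,593,94.5,30,66))
    for nm,(x,y,z0,z1) in dict(sb=(561,171,90,110),jar=(655,150,66,84),box=(449,405,34,46)).items():
        r=[]
        for c in(C1,C):
            P=c.reshape(-1,3); P=P[(np.hypot(P[:,0]-x,P[:,1]-y)<(100 if nm=='box' else 30))&(P[:,2]>z0)&(P[:,2]<z1)]; r.append(P.mean(0).round(1))
        print(n,nm,*r)
    P=C.reshape(-1,3);h=np.array([679.3,21.4]);d=P[:,:2]-h;y=np.array([-.975,.223]);x=np.array([.223,.975])
    a=d@y;b=d@x; m=(P[:,2]>79)&(P[:,2]<90)&(a>15)&(a<200)&(abs(b)<35); G=np.c_[a[m],b[m]]
    print('gate fit',len(G),np.polyfit(G[:,0],G[:,1],1))
E
```

```text
clock: 23.45
tcp_pos: [418.1, -176.2, 196.7]
ee_rot: [0.0, 0.767, 0.642, -0.001]
wrist_force: [1.0, 0.3, -0.7]
opening: 0.1
clock: 23.95
tcp_pos: [421.8, -172.2, 196.4]
ee_rot: [-0.0, 0.764, 0.645, -0.0]
wrist_force: [-0.7, -0.2, 0.4]
opening: 0.1
bottle (array([593.25960299,  94.44882818]), np.float64(0.6470174988974655), 200)
scene sb [563.6 174.6  99.9] [563.6 174.8 100.2]
scene jar [658.5 151.9  74.9] [658.5 151.7  74.9]
scene box [454.3 410.8  39.8] [454.3 410.6  39.8]
gate fit 300 [-0.04749007 -2.9860192 ]
top sb [559.8 169.9 101.9] [559.8 170.  101.7]
top jar [655.9 147.6  75.8] [655.9 147.8  75.8]
top box [445.7 403.3  40. ] [445.7 403.2  39.9]
gate fit 316 [-0.04784439 -2.98647341]
```

View pics/scene18.png

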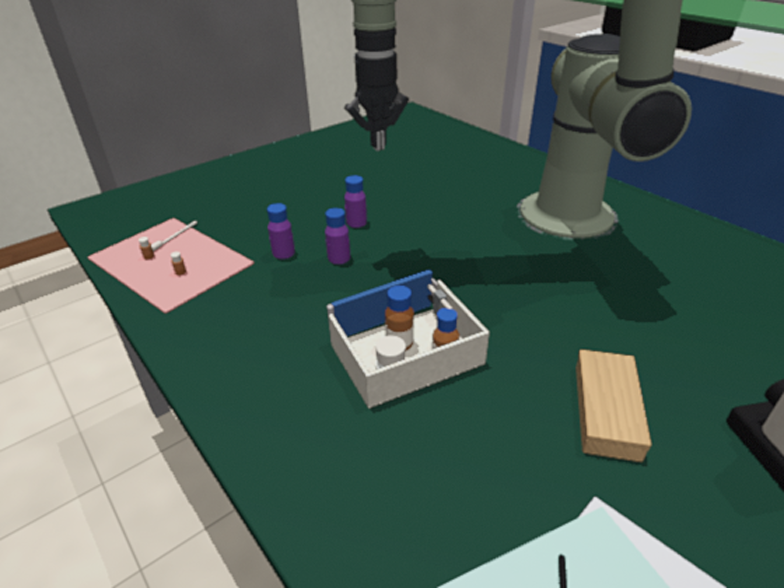

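View pics/top18.png

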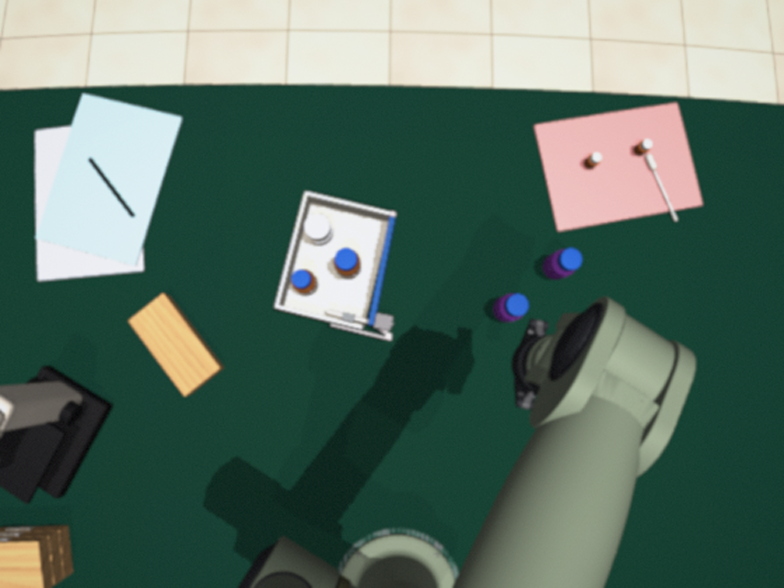

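```bash
python3 -c "
from station import job_done; print(job_done())"
```

```text
the job is handed in; nothing more can be done
None
```

I stood the amber bottle upright in the bay, let go of it, and then closed the gate until its latch snapped. I handed the job in at about 24 s on the robot clock.

- **Bottle:** it stands at (593, 94) mm, within about 1 mm of the target, and did not move while I closed the gate.
- **Gate:** pushing force rose to about 6.5 N, dropped to about 2 N at the snap, then rose against the buffer. No reading passed about 7 N during the push. With the robot clear, the gate fitted at about 0.05 rad in both cameras. That is well inside the 0.13 rad an unlatched gate would spring back past.
- **Other items:** the stored bottle, the jar and the slide box measured the same before and after, within about 0.2 mm. I did not measure the purple bottles again. The last pictures show them standing, one hidden from the top camera by the arm.
- **Disagreement:** the reported tool tip reads about 24 mm below the real fingertips, seen in the camera depth and in a shut-finger descent over the cap. I corrected every height for it.
- **Set-down force:** I pressed the bottle down with about 11 N for a moment before letting go.

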